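Swap the battery packs of the cordless plate warmer before service

ROBOT

A 7-joint arm with a two-finger parallel gripper is mounted at the origin on the work surface. World frame = base frame: x ahead of the robot, y to its left, z up, the work surface at z = 0. Lengths are in m, angles in degrees, forces in N, time in s.
With the tool pointing down it reaches from about 0.425 to 0.95 m from the base axis. Payload 4.7 kg.
Tool frame: the origin (TCP) lies where the fingers leave the gripper's body, on its centre line; the fingertips stand 73 mm ahead of it and the grasp point (between the pads) lies 54 mm ahead of it (r.tip_reach is the distance from the TCP to the fingertips, in m); z points along the fingers, y is the line along which they close (so a half turn about z gives the same grasp; the last joint's range is limited). The gripper opens to 85 mm and grips with 20 to 120 N. Pads are 22 mm wide; open, the fingers measure 114 mm over their backs; the gripper's body (76 mm by 85 mm) begins 54 mm behind the grasp point. The pads swing forward as they close: fully open they stand 13 mm farther back than shut.
Start: joints at [73.344, 26.849, -2.785, 87.806, 1.381, 65.374, -4.715], TCP at [0.175, -0.652, 0.304] pointing down, gripper open.
Joint ranges: [-148.3, 148.3], [-19.14, 114.17], [-79.39, 73.82], [5.75, 140.21], [-59.74, 239.74], [12.07, 113.84], [-152.46, 152.46]. Speed limits (degrees/s): [147.25, 147.25, 180, 180, 180, 180, 180].

INTERFACE

Orientations are given as [roll, pitch, yaw] about the fixed x, y, z axes, in that order (R = Rz(yaw) Ry(pitch) Rx(roll)).
In Python, from plant import r, vision gives the robot as it stands.
- The arm moves only by the shell command python3 -m creep 'ROWS' [FORCE]. ROWS is JSON, a list of rows, each an object of numbers: "grip": the opening, from -1 (shut) to 1 (fully open); "tx", "ty", "tz": the shift along the world's x, y, z each as a share of 20 cm, from -1 to 1; "wx", "wy", "wz": the turn, a rotation vector about the world's x, y, z each as a share of 30 degrees, from -1 to 1. In form: [{"grip": .., "tx": .., "ty": .., "tz": .., "wx": .., "wy": .., "wz": ..}, ...]. A call has 1 to 8 rows; each row is the pose to reach, as a shift and turn from the pose commanded when the call began; what a row does not reach only later rows make up. A row lasts 1/10 s, in which the tool goes at most 50 mm and 8.59 degrees, less where a joint would pass 70% of its speed; a pose out of reach is approached as far as the arm can. A call with a number of a shift or a turn outside -1 to 1 is refused whole. A call with a gripper value outside its range is refused whole. The fingers move at their own pace and stop on an object; FORCE is the grip in N (left out, the last holds). Time passes only in rows, so rows that repeat a pose let the fingers close. It gives the time, the measured TCP pose, the force, the opening and the grip force at its end, in the units of the state.
- r.read_state(): the state, without advancing time (a new reading comes with each control period).
- vision.snapshot(name): name is "scene" or "side" or "wrist"; returns a dict with "pixels" (420x560x3 uint8, red, green, blue), "mtx" (3x3 intrinsics, pixels), "view" (4x4, takes a point from world to camera coordinates); the wrist camera has in their place "tool_from_camera" (4x4, takes a point from camera to tool coordinates, whose origin is the TCP and whose axes are the flange's). Camera axes: x right, y down, z forward; pixel columns grow to the right and rows downward; lengths in m; the calibration is good to about 2 mm. A picture is of the moment at which its call begins: read the wrist's pose just before it. There is no depth.
- r.finish_job(): hands the job in; it is judged then, once.
The state is a dict: "t": time; "joint_positions": joint angles; "qd": joint speeds; "effort": joint torques, N m; "tcp_pos": TCP position; "eef_rot": TCP orientation; "force": force on the tool from outside, world axes, zero at the start; "ft_torque": the same for the moment, N m; "grip_width": finger opening in m; "grasp_force": force on a finger pad.
Only numpy, scipy, OpenCV 4.12 (cv2) and the standard library are available. Lean on these libraries where they do the work, as an engineer would, in place of code of your own. Each camera call takes 0.05 s, during which the arm holds its last target. There are 200 camera calls.

TASK

Change the batteries of the plate warmer: first turn its selector to the white off mark and leave it off, then squeeze the orange release tab in and swing the battery cover up and over, past upright, so that it leans back open. Move every spent pack (red rib) into the blue crate and lay every charged pack (green rib) from the black tray flat in a bay of its own, all packs lying rib up, then push the cover shut until it snaps in flush and only then turn the selector to the green mark. Leave the bowls, the spray bottle and the spoon where they are.

Things in the scene. Friction and masses are not known exactly. Their poses are not given: they have to be found in the camera images.
- warmer: Cordless plate warmer, fixed. Origin: underside centre of its white power base, 170 x 308 mm (x, y); x away from the robot, y left, z up; yaw varies. In its frame (mm): battery well x -77..71, y -56..146, floor z 10, rim z 78; control pod with selector y -154..-64, top z 60; low dark warming plate behind, x 86..221, top z 31.
- cover (a joint): Battery cover: grey-green plate 147 x 200 x 6 mm over the well, near edge 148 mm from the hinge on its far (+x) edge. 0 = shut, flush with the rim; grows as the near edge swings up and over; stop at 1.9. Stiff hinge (0.17 N m): stays where it is left. Shut, the tab's catch holds it; pressed down the last few degrees (about 10 N at the near edge) it snaps in by itself.
- cover_hinge (a point): Point on the hinge axis of the cover, midway along it; at (72, 45, 78) in the warmer's frame. The axis is the warmer's y.
- cover_pinch (a point): Midway between the black fixed fin (-y side) and the orange release tab (+y side), two upright fins by the cover's near edge; 134 mm from the hinge axis, 14 mm above the top face; moves with the cover, axes as the warmer's when shut. Each fin: 26 mm long (x), 8 mm thick, 26 mm tall; outer faces 20 mm either side (y) of this point.
- tab (a joint): Release tab (orange fin): slides inward to -y, towards the black fin. 0 = out (latched if the cover is shut), 0.008 m = fully in. Spring 3 N at first, 8 N fully in; the catch is free beyond about 0.0065 m. Squeeze tab and black fin together between the fingers (32 mm over both when in), then lift. The catch hangs 29 mm below the cover under the tab.
- selector (a joint): Selector knob, rad, clockwise from above, four detents 45 degrees apart: 0 = white mark (off), 0.785 yellow, 1.571 green, 2.356 red. Clicks into the nearest detent; about 0.1 N m to turn past a click. The white pointer end of its bar points along the warmer's -x at 0, +y at 1.571.
- selector_grip (a point): On the knob's axis, 87 mm above the counter, inside its bar: bar 52 mm long, 14 mm thick, from 68 to 98 mm above the counter, on a round skirt of radius 28 mm. At selector 0 the bar lies along the warmer's x; the point turns with the knob.
- tray: Low black serving tray, fixed, 230 x 150 mm, floor 6 mm, rim 18 mm high; holds the charged packs at the start. Origin: centre of the underside.
- crate: Blue open crate for spent packs, fixed, 230 x 150 mm outside (x by y), walls 6 mm thick and 42 mm high, floor 6 mm thick. Origin: centre of the underside, z up.
- bay1 (a point): Floor centre of a bay: 94 mm long (warmer x) by 46 mm wide (warmer y), marked out by yellow ribs 6 mm thick and 12 mm above the floor, which lies 10 mm above the counter; a pack lies in it lengthwise along x. Bays are 52 mm apart.
- bay2 (a point): Floor centre of a bay: 94 mm long (warmer x) by 46 mm wide (warmer y), marked out by yellow ribs 6 mm thick and 12 mm above the floor, which lies 10 mm above the counter; a pack lies in it lengthwise along x. Bays are 52 mm apart.
- bay3 (a point): Floor centre of a bay: 94 mm long (warmer x) by 46 mm wide (warmer y), marked out by yellow ribs 6 mm thick and 12 mm above the floor, which lies 10 mm above the counter; a pack lies in it lengthwise along x. Bays are 52 mm apart.
- fresh1: Battery pack: black box 84 x 38 x 28 mm (x, y, z), 0.14 to 0.24 kg, with a green grip rib on top, 56 mm long (pack x), 14 mm thick (y), 28 to 52 mm above the underside. Origin: centre of the underside; z up. Charged; starts on the black tray. None if absent.
- fresh2: Battery pack: black box 84 x 38 x 28 mm (x, y, z), 0.14 to 0.24 kg, with a green grip rib on top, 56 mm long (pack x), 14 mm thick (y), 28 to 52 mm above the underside. Origin: centre of the underside; z up. Charged; starts on the black tray. None if absent.
- fresh3: Battery pack: black box 84 x 38 x 28 mm (x, y, z), 0.14 to 0.24 kg, with a green grip rib on top, 56 mm long (pack x), 14 mm thick (y), 28 to 52 mm above the underside. Origin: centre of the underside; z up. Charged; starts on the black tray. None if absent.
- spent1: Battery pack: black box 84 x 38 x 28 mm (x, y, z), 0.14 to 0.24 kg, with a red grip rib on top, 56 mm long (pack x), 14 mm thick (y), 28 to 52 mm above the underside. Origin: centre of the underside; z up. Spent; starts in one of the bays under the cover. None if absent.
- spent2: Battery pack: black box 84 x 38 x 28 mm (x, y, z), 0.14 to 0.24 kg, with a red grip rib on top, 56 mm long (pack x), 14 mm thick (y), 28 to 52 mm above the underside. Origin: centre of the underside; z up. Spent; starts in one of the bays under the cover. None if absent.
- spent3: Battery pack: black box 84 x 38 x 28 mm (x, y, z), 0.14 to 0.24 kg, with a red grip rib on top, 56 mm long (pack x), 14 mm thick (y), 28 to 52 mm above the underside. Origin: centre of the underside; z up. Spent; starts in one of the bays under the cover. None if absent.
- bowl_white1: White ceramic bowl, 90 mm across, 45 mm high; a bystander, not to be disturbed.
- bowl_white2: White ceramic bowl, 100 mm across, 45 mm high; a bystander, not to be disturbed.
- bowl_wood1: Dark wooden bowl, 90 mm across, 55 mm high; a bystander, not to be disturbed.
- bowl_wood2: Dark wooden bowl, 90 mm across, 55 mm high; a bystander, not to be disturbed.
- mister: Brass spray bottle, 72 mm across, 118 mm high; a bystander, not to be disturbed.
- spoon_wood: Wooden spoon, 160 mm long, lying flat; a bystander, not to be disturbed.
There are look-alikes about, which are no part of the job. Leave any brown or turquoise look-alike of the fresh2 alone.

How it is judged (in metres and radians):
On the way, in this order (a step that is already met when the one before it is completed fails the run):
1. selector clicked to the white off mark while the cover is still shut (value of joint selector between -0.15 and 0.15 rad and value of joint cover below 0.04 rad), for 0.2 s.
2. with the selector off, cover released and swung open past upright (beyond 1.6 rad) (value of joint selector between -0.15 and 0.15 rad and value of joint cover above 1.6 rad), for 0.2 s.
3. every spent pack in the crate and every charged pack flat in a bay, with the cover open (x of fresh1 in the frame of warmer between -0.012 and 0.012 m and y of fresh1 in the frame of warmer between -0.017 and 0.107 m and z of each of fresh1, fresh2, fresh3 in the frame of warmer below 0.015 m and angle between each of fresh1, fresh2, fresh3's own z axis and vertical below 0.15 rad and x of fresh2 in the frame of warmer between -0.012 and 0.012 m and y of fresh2 in the frame of warmer between -0.017 and 0.107 m and x of fresh3 in the frame of warmer between -0.012 and 0.012 m and y of fresh3 in the frame of warmer between -0.017 and 0.107 m and x of spent1 in the frame of crate between -0.1 and 0.1 m and y of spent1 in the frame of crate between -0.06 and 0.06 m and z of each of spent1, spent2, spent3 in the frame of crate below 0.016 m and angle between each of spent1, spent2, spent3's own z axis and vertical below 0.25 rad and x of spent2 in the frame of crate between -0.1 and 0.1 m and y of spent2 in the frame of crate between -0.06 and 0.06 m and x of spent3 in the frame of crate between -0.1 and 0.1 m and y of spent3 in the frame of crate between -0.06 and 0.06 m and value of joint cover above 1 rad), for 0.2 s.
4. cover shut and snapped in, selector still off (all of step 1 and value of joint tab below 0.002 m), for 0.2 s.
At the end, for the whole second after the job is handed in: Each charged pack flat in its own bay (within 5 mm of the floor, 12 mm of its middle lengthwise), each spent pack rib up on the crate floor (within 10 mm), all at rest; cover shut (under 0.04 rad), tab out (under 2 mm), selector at 1.571 within 0.15 rad (x of fresh1 in the frame of warmer between -0.012 and 0.012 m and y of fresh1 in the frame of warmer between -0.017 and 0.107 m and z of each of fresh1, fresh2, fresh3 in the frame of warmer below 0.015 m and angle between each of fresh1, fresh2, fresh3's own z axis and vertical below 0.15 rad and x of fresh2 in the frame of warmer between -0.012 and 0.012 m and y of fresh2 in the frame of warmer between -0.017 and 0.107 m and x of fresh3 in the frame of warmer between -0.012 and 0.012 m and y of fresh3 in the frame of warmer between -0.017 and 0.107 m and x of spent1 in the frame of crate between -0.1 and 0.1 m and y of spent1 in the frame of crate between -0.06 and 0.06 m and z of each of spent1, spent2, spent3 in the frame of crate below 0.016 m and angle between each of spent1, spent2, spent3's own z axis and vertical below 0.25 rad and x of spent2 in the frame of crate between -0.1 and 0.1 m and y of spent2 in the frame of crate between -0.06 and 0.06 m and x of spent3 in the frame of crate between -0.1 and 0.1 m and y of spent3 in the frame of crate between -0.06 and 0.06 m and linear speed of each of fresh1, fresh2, fresh3, spent1, spent2, spent3 below 0.02 m/s and value of joint cover below 0.04 rad and value of joint tab below 0.002 m and value of joint selector between 1.421 and 1.721 rad); the robot touches nothing.
It fails at once if the selector leaves off while the cover is open (value of joint cover above 0.25 rad and value of joint selector above 0.4 rad).
It fails at once if a bystander (bowl, spray bottle, spoon) is shifted more than 40 mm or tipped over (distance of any of bowl_white1, bowl_white2, bowl_wood1, bowl_wood2, mister, spoon_wood from where it was at the start of the episode above 0.04 m or angle between any of bowl_white1, bowl_white2, bowl_wood1, bowl_wood2, mister's own z axis and vertical above 0.6 rad).
Of fresh1, fresh2, fresh3 only 2 to 3 are there at a start; the rules pass over those that are not, and their reading is None.
Of spent1, spent2, spent3 only 1 to 2 are there at a start; the rules pass over those that are not, and their reading is None.
At some moment in a run one of fresh1, fresh2, fresh3 may be knocked a few centimetres aside while the robot is not near it.
Once in a run the grip may slacken for a moment while it holds something.
It also fails if it takes over 210 s, if anything falls off the work surface, if the arm or the gripper's body presses on something with over 40 N, if the wrist force passes 120 N, or if a joint passes its speed limit or range.

## Working session

There is one attempt and no reset: what is moved stays moved. The work goes in short steps, Python scripts to look and compute and a shell command to move; the robot and the scene stay as the last step left them, time stands still between calls to the robot, and variables do not carry over. Pictures are saved under pics/ and viewed, at most 14 in all, crops included, and the job is handed in when it is done.

```bash
mkdir -p pics; ls
python3 - <<'E'
from plant import r, vision
import cv2
for n in ("scene","side"):
    s=vision.snapshot(n)
    cv2.imwrite(f"pics/{n}0.png",cv2.resize(s["pixels"][:,:,::-1],(800,600),interpolation=cv2.INTER_CUBIC))
    print(n,s["mtx"].tolist(),s["view"].tolist())
s=r.read_state();print(s)
E
```

```text
pics
scene [[391.8224675876187, 0.0, 278.0770873548557], [0.0, 391.8224675876187, 202.9563560187418], [0.0, 0.0, 1.0]] [[0.10883967511283156, 0.994017580539598, 0.009109044930046157, -0.0326816318119418], [0.7298096286917221, -0.0736819106731939, -0.6796682145785532, -0.300248266631087], [-0.6749309823901881, 0.08062273635738122, -0.7334631165860108, 1.533241738810682], [0.0, 0.0, 0.0, 1.0]]
side [[428.11863889535863, 0.0, 278.31921192020394], [0.0, 428.11863889535863, 209.37356659196595], [0.0, 0.0, 1.0]] [[-0.9774847050450568, 0.21092299185071867, 0.005928145723593981, 0.4959615806537425], [0.13482276895642945, 0.6459304470046359, -0.7513964856208157, 0.017920919506252464], [-0.16231596463040762, -0.7336793230977231, -0.6598243542678364, 1.4737943118379255], [0.0, 0.0, 0.0, 1.0]]
{'t': 0.1, 'joint_positions': array([73.34434691, 26.89447645, -2.78332676, 87.8659958 ,  1.38189195,
       65.37488255, -4.71573596]), 'qd': array([-0.06394483, -0.10460189, -0.09506196, -0.15970924, -0.14183853,
       -0.06781779,  0.16095783]), 'effort': array([ 5.58450097e-05, -5.11520183e+01, -4.72228986e-02, -2.38390195e+01,
        1.07130301e-02,  4.34158661e-03,  1.23429561e-05]), 'tcp_pos': array([ 0.17460572, -0.65162617,  0.30295164]), 'eef_rot': array([-1.79898346e+02,  4.90145285e-03,  1.50007376e+01]), 'force': array([ 0.0457736 , -0.31321799, -0.56660341]), 'ft_torque': array([-0.03735758,  0.00418901, -0.0247947 ]), 'grasp_force': 0.0, 'grip_width': 0.08545892109926143}
```

View pics/scene0.png

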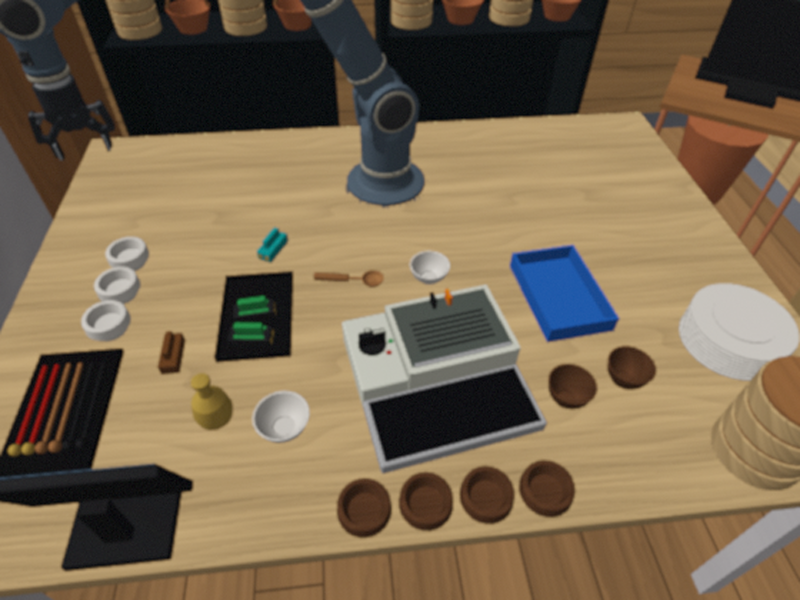

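View pics/side0.png

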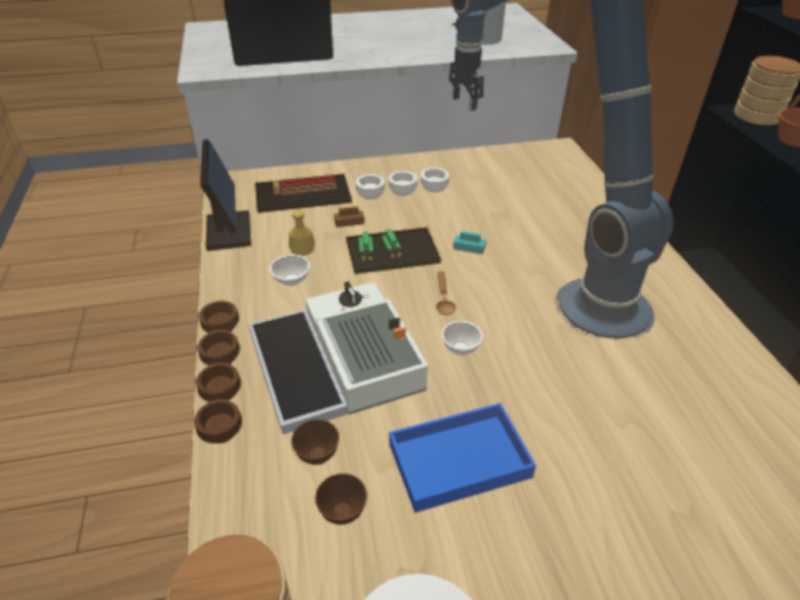

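```bash
cat > h.py <<'E'
import numpy as np, cv2, sys
from plant import r, vision
from scipy.spatial.transform import Rotation as R
def save(name,out,box=None,k=None):
    st=r.read_state(); s=vision.snapshot(name); im=s["pixels"][:,:,::-1]
    if box: x0,y0,x1,y1=box; im=im[y0:y1,x0:x1]
    k=k or min(800/im.shape[1],600/im.shape[0])
    cv2.imwrite("pics/"+out,cv2.resize(im,None,fx=k,fy=k,interpolation=cv2.INTER_CUBIC)); print("scale",k)
    return s,st
def cam(s,st=None):
    if "view" in s: V=np.array(s["view"])
    else:
        T=np.eye(4);T[:3,:3]=R.from_euler("xyz",st["eef_rot"],degrees=True).as_matrix();T[:3,3]=st["tcp_pos"]
        V=np.linalg.inv(T@np.array(s["tool_from_camera"]))
    return np.array(s["mtx"]),V
def px2w(K,V,u,v,z):   # pixel -> world at height z
    d=V[:3,:3].T@np.linalg.solve(K,[u,v,1]); c=-V[:3,:3].T@V[:3,3]
    return c+d*(z-c[2])/d[2]
def w2px(K,V,p):
    q=K@(V[:3,:3]@np.asarray(p)+V[:3,3]); return q[:2]/q[2]
def rows(target,yaw=None,tool=None):
    "print shift to the target TCP in shares"
    st=r.read_state(); d=np.array(target)-st["tcp_pos"]; print("d share",np.round(d/0.2,3),"d mm",np.round(d*1e3,1),"rpy",np.round(st["eef_rot"],1))
E
python3 - <<'E'
from h import *
np.set_printoptions(suppress=True)
import pickle
s,_=save("scene","crop1.png",(150,150,450,340)); pickle.dump(cam(s),open("scene.pkl","wb"))
E
```

```text
scale 2.6666666666666665
```

View pics/crop1.png

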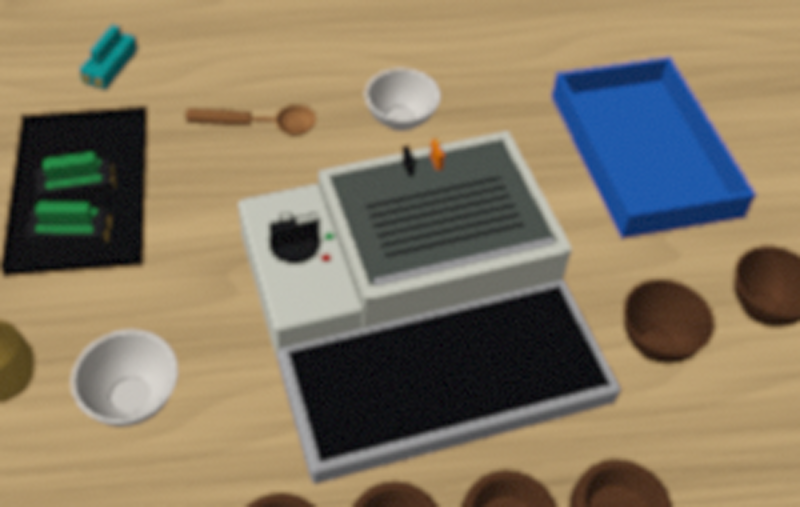

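Run:
```python
from h import *
import pickle
from scipy.optimize import least_squares
np.set_printoptions(suppress=True,precision=4)
K,V=pickle.load(open("scene.pkl","rb"))
c=lambda u,v:(150+u/2.6667,150+v/2.6667)
F=[((-85,154,78),(508,135)),((85,154,78),(568,247)),((85,-154,60),(277,331)),((-85,-154,60),(240,203)),((221,154,31),(614,391)),((221,-154,31),(314,471)),((-60,-500,0),None)]
F=F[:-1]
def proj(p):
    x,y,a=p; o=[]
    for (X,Y,Z),_ in F:
        o.append(w2px(K,V,[x+(X*np.cos(a)-Y*np.sin(a))/1e3,y+(X*np.sin(a)+Y*np.cos(a))/1e3,Z/1e3]))
    return np.array(o)
obs=np.array([c(*f[1]) for f in F])
s=least_squares(lambda p:(proj(p)-obs).ravel(),[.6,.1,0.2])
print("warmer",s.x[:2],np.degrees(s.x[2])); print(s.fun.reshape(-1,2))
x,y,a=s.x
def inW(p): d=p[:2]-[x,y]; return np.array([np.cos(a)*d[0]+np.sin(a)*d[1],-np.sin(a)*d[0]+np.cos(a)*d[1]])*1e3
k=px2w(K,V,*c(296,228),.098);print("knob top",k,inW(k))
k=px2w(K,V,*c(295,240),.066);print("skirt",k,inW(k))
for n,u,z in (("black fin top",(408,148),.104),("orange",(436,141),.104)): q=px2w(K,V,*c(*u),z);print(n,q,inW(q))
for n,pts in (("crate",[(555,75),(672,60),(752,195),(625,232)]),):
    P=np.array([px2w(K,V,*c(*u),.042) for u in pts]);print(n,P[:,:2],P.mean(0),np.degrees(np.arctan2(*(P[3]-P[0])[[1,0]])))
P=np.array([px2w(K,V,*c(*u),.018) for u in [(23,116),(146,108),(143,263),(5,272)]]);print("tray",P[:,:2],P.mean(0))
for n,p in (("f1",[(43,165),(99,155)]),("f2",[(36,206),(97,206)])):
    P=np.array([px2w(K,V,*c(*u),.058) for u in p]);print(n,P[:,:2],P.mean(0),np.degrees(np.arctan2(*(P[1]-P[0])[[1,0]])))
for n,u,z in (("bowl near",(402,95),.04),("spoon bowl",(297,118),.01),("bowl2",(125,365),.04),("wood",(668,305),.05)): print(n,px2w(K,V,*c(*u),z))
```

```text
warmer [0.5954 0.0267] 9.817888726511551
[[-0.4206 -1.4154]
 [ 1.152   0.9731]
 [-1.26   -0.1826]
 [-1.3899 -1.4442]
 [ 3.1996 -0.4934]
 [-1.3345  0.8466]]
knob top [ 0.613  -0.0808  0.098 ] [  -0.9768 -108.9078]
skirt [ 0.6034 -0.0818  0.066 ] [ -10.6498 -108.2417]
black fin top [0.5227 0.0456 0.104 ] [-68.3907  31.0055]
orange [0.5157 0.0769 0.104 ] [-69.9641  63.0366]
crate [[0.3654 0.2548]
 [0.3534 0.4063]
 [0.5743 0.4237]
 [0.6101 0.2693]] [0.4758 0.3385 0.042 ] 3.383416730973045
tray [[ 0.3473 -0.39  ]
 [ 0.3485 -0.2436]
 [ 0.5807 -0.2428]
 [ 0.5776 -0.3866]] [ 0.4635 -0.3158  0.018 ]
f1 [[ 0.466  -0.3487]
 [ 0.4573 -0.2883]] [ 0.4616 -0.3185  0.058 ] 98.2676820936622
f2 [[ 0.5241 -0.3512]
 [ 0.5307 -0.287 ]] [ 0.5274 -0.3191  0.058 ] 84.17805470152327
bowl near [0.3792 0.0639 0.04  ]
spoon bowl [ 0.3758 -0.0627  0.01  ]
bowl2 [ 0.7164 -0.2544  0.04  ]
wood [0.7098 0.2817 0.05  ]
```

```bash
R='[{"tx":0.73,"ty":0.95,"wz":0.94},{"tx":0.73,"ty":0.95,"wz":0.94},{"tx":0.73,"ty":0.95,"wz":0.94},{"tx":0.73,"ty":0.95,"wz":0.94},{"tx":0.73,"ty":0.95,"wz":0.94}]'
python3 -m creep '[{"tx":0.73,"ty":0.95,"wz":0.94,"grip":1},{"tx":0.73,"ty":0.95,"wz":0.94,"grip":1},{"tx":0.73,"ty":0.95,"wz":0.94,"grip":1},{"tx":0.73,"ty":0.95,"wz":0.94,"grip":1},{"tx":0.73,"ty":0.95,"wz":0.94,"grip":1}]' 40
python3 -m creep '[{"tx":0.73,"ty":0.95,"wz":0.94,"grip":1},{"tx":0.73,"ty":0.95,"wz":0.94,"grip":1},{"tx":0.73,"ty":0.95,"wz":0.94,"grip":1},{"tx":0.73,"ty":0.95,"wz":0.94,"grip":1},{"tx":0.73,"ty":0.95,"wz":0.94,"grip":1}]'
python3 -m creep '[{"tx":0.73,"ty":0.95,"wz":0.94,"grip":1},{"tx":0.73,"ty":0.95,"wz":0.94,"grip":1},{"tx":0.73,"ty":0.95,"wz":0.94,"grip":1},{"tx":0.73,"ty":0.95,"wz":0.94,"grip":1},{"tx":0.73,"ty":0.95,"wz":0.94,"grip":1},{"tx":0.73,"ty":0.95,"wz":0.94,"grip":1}]'
python3 - <<'E'
from h import *
import pickle
np.set_printoptions(suppress=True,precision=4)
s,st=save("wrist","w1.png"); print(st["tcp_pos"],st["eef_rot"],st["joint_positions"],r.tip_reach); print(np.array(s["tool_from_camera"]),s["mtx"])
pickle.dump(cam(s,st),open("w1.pkl","wb"))
E
```

```text
scale 1.4285714285714286
[ 0.1746 -0.6517  0.3031] [-179.9175    0.0032   15.0014] [73.3459 26.8863 -2.7846 87.8573  1.3819 65.3726 -4.7144] 0.0726
[[ 0.0001 -0.949  -0.3151  0.0824]
 [ 1.     -0.0002  0.001   0.    ]
 [-0.001  -0.3151  0.949  -0.0716]
 [ 0.      0.      0.      1.    ]] [[304.0023   0.     282.811 ]
 [  0.     304.0023 205.7818]
 [  0.       0.       1.    ]]validation failed for argument at $[0]...
validation failed for argument at $[0]...
validation failed for argument at $[0]...
```

View pics/w1.png

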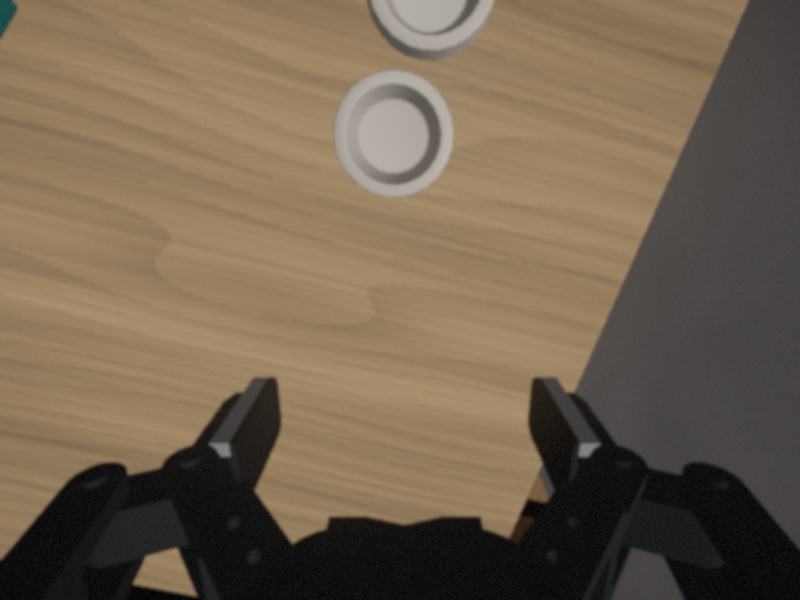

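The picture only shows small white bowls: the arm did not move because every row needs all of its fields.

```bash
python3 -m creep '[{"tx":0.73,"ty":0.95,"tz":0,"wx":0,"wy":0,"wz":0.94,"grip":1},{"tx":0.73,"ty":0.95,"tz":0,"wx":0,"wy":0,"wz":0.94,"grip":1},{"tx":0.73,"ty":0.95,"tz":0,"wx":0,"wy":0,"wz":0.94,"grip":1},{"tx":0.73,"ty":0.95,"tz":0,"wx":0,"wy":0,"wz":0.94,"grip":1},{"tx":0.73,"ty":0.95,"tz":0,"wx":0,"wy":0,"wz":0.94,"grip":1}]' 40 || exit
python3 -m creep '[{"tx":0.73,"ty":0.95,"tz":0,"wx":0,"wy":0,"wz":0.94,"grip":1},{"tx":0.73,"ty":0.95,"tz":0,"wx":0,"wy":0,"wz":0.94,"grip":1},{"tx":0.73,"ty":0.95,"tz":0,"wx":0,"wy":0,"wz":0.94,"grip":1},{"tx":0.73,"ty":0.95,"tz":0,"wx":0,"wy":0,"wz":0.94,"grip":1},{"tx":0.73,"ty":0.95,"tz":0,"wx":0,"wy":0,"wz":0.94,"grip":1}]'
python3 -m creep '[{"tx":0.73,"ty":0.95,"tz":0,"wx":0,"wy":0,"wz":0.94,"grip":1},{"tx":0.73,"ty":0.95,"tz":0,"wx":0,"wy":0,"wz":0.94,"grip":1},{"tx":0.73,"ty":0.95,"tz":0,"wx":0,"wy":0,"wz":0.94,"grip":1},{"tx":0.73,"ty":0.95,"tz":0,"wx":0,"wy":0,"wz":0.94,"grip":1},{"tx":0.73,"ty":0.95,"tz":0,"wx":0,"wy":0,"wz":0.94,"grip":1},{"tx":0.73,"ty":0.95,"tz":0,"wx":0,"wy":0,"wz":0.94,"grip":1},{"tx":0.73,"ty":0.95,"tz":0,"wx":0,"wy":0,"wz":0.94,"grip":1}]'
python3 - <<'E'
from h import *
import pickle
np.set_printoptions(suppress=True,precision=4)
s,st=save("wrist","w2.png"); print(st["tcp_pos"],st["eef_rot"],st["joint_positions"])
pickle.dump(cam(s,st),open("w2.pkl","wb"))
E
```

```text
t: 0.7
tcp_pos: [0.3225, -0.4592, 0.304]
eef_rot: [-180.0, -0.1, 43.4]
force: [1.3, -0.3, -0.6]
grip_width: 0.0851
grasp_force: 0.0
t: 1.2
tcp_pos: [0.4682, -0.2691, 0.3041]
eef_rot: [180.0, -0.0, 71.6]
force: [0.1, -0.2, 0.6]
grip_width: 0.0856
grasp_force: 0.0
t: 1.9
tcp_pos: [0.6129, -0.0811, 0.3034]
eef_rot: [-180.0, -0.0, 99.7]
force: [-0.7, -0.3, 0.0]
grip_width: 0.0854
grasp_force: 0.0
scale 1.4285714285714286
[ 0.6129 -0.0811  0.3034] [-179.9531   -0.0217   99.7249] [ 28.0714  25.1666 -33.4447  94.578   14.9898  64.8366   0.4182]
```

View pics/w2.png

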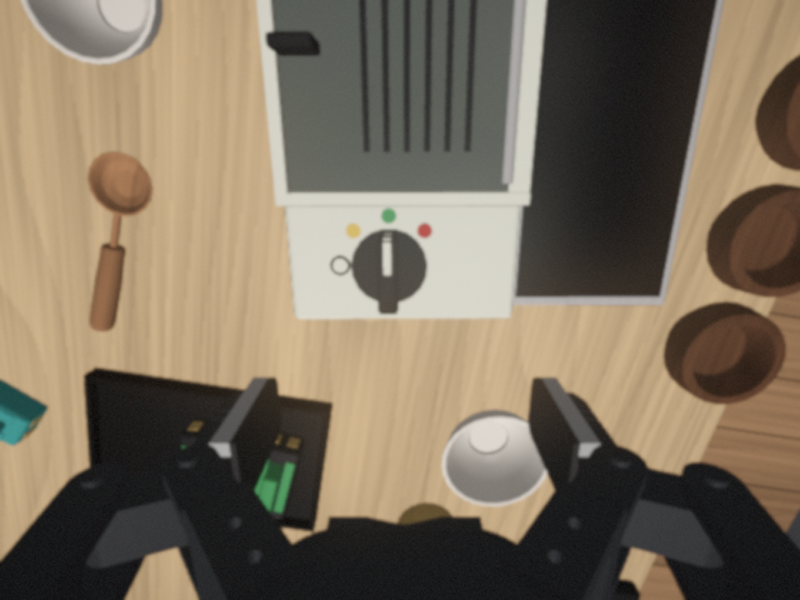

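The wrist picture shows the knob at (388,265), its pointer end up at (387,240) to the green mark, the white mark at (341,265), and the black fin at (293,43).

Run:
```python
from h import *
import pickle
from scipy.optimize import least_squares
np.set_printoptions(suppress=True,precision=4)
A=pickle.load(open("scene.pkl","rb"));B=pickle.load(open("w2.pkl","rb"))
c=lambda u,v:(150+u/2.6667,150+v/2.6667)
w=lambda u,v:(u/1.42857,v/1.42857)
F=[(A,(-85,154,78),c(508,135),.5),(A,(85,154,78),c(568,247),.5),(A,(85,-154,60),c(277,331),.5),(A,(-85,-154,60),c(240,203),.5),(A,(221,-154,31),c(314,471),.5),
(B,(-85,-154,60),w(297,319),1),(B,(85,-154,60),w(511,318),1),(B,(221,-154,31),w(663,302),1),(B,(-85,-64,78),w(276,204),1),(B,(85,-64,78),w(530,204),1)]
W=lambda p,q:[p[0]+(q[0]*np.cos(p[2])-q[1]*np.sin(p[2]))/1e3,p[1]+(q[0]*np.sin(p[2])+q[1]*np.cos(p[2]))/1e3,q[2]/1e3]
f=lambda p:np.concatenate([f_[3]*(w2px(*f_[0],W(p,f_[1]))-f_[2]) for f_ in F])
s=least_squares(f,[.6,.03,0.17]);x,y,a=s.x
print(s.x[:2],np.degrees(a));print(s.fun.reshape(-1,2))
def inW(p): d=p[:2]-[x,y]; return np.array([np.cos(a)*d[0]+np.sin(a)*d[1],-np.sin(a)*d[0]+np.cos(a)*d[1]])*1e3
for u,z in ((w(389,267),.068),(w(387.5,274),.098)): k=px2w(*B,*u,z);print("knob",k,inW(k))
```

```text
[0.594  0.0276] 10.074755796058769
[[-0.2101 -0.9611]
 [ 0.6902  0.1458]
 [-0.3602 -0.2499]
 [-0.5789 -0.8224]
 [-0.2599  0.2012]
 [-1.9135 -0.1669]
 [ 1.0244 -0.2881]
 [ 2.1632  1.4364]
 [ 0.285   0.3443]
 [-1.0462 -0.7202]]
knob [ 0.6033 -0.0831  0.068 ] [ -10.1379 -110.6477]
knob [ 0.6029 -0.08    0.098 ] [ -10.0749 -107.4772]
```

```bash
python3 -m creep '[{"tx":-0.05,"ty":0,"tz":-0.5,"wx":0,"wy":0,"wz":0.01,"grip":0.3},{"tx":-0.05,"ty":0,"tz":-0.5,"wx":0,"wy":0,"wz":0.01,"grip":0.3},{"tx":-0.05,"ty":0,"tz":-0.6,"wx":0,"wy":0,"wz":0.01,"grip":0.3},{"tx":-0.05,"ty":0,"tz":-0.7,"wx":0,"wy":0,"wz":0.01,"grip":0.3},{"tx":-0.05,"ty":0,"tz":-0.79,"wx":0,"wy":0,"wz":0.01,"grip":0.3},{"tx":-0.05,"ty":0,"tz":-0.79,"wx":0,"wy":0,"wz":0.01,"grip":0.3}]' 40
python3 -m creep '[{"tx":0,"ty":0,"tz":0,"wx":0,"wy":0,"wz":0,"grip":-1},{"tx":0,"ty":0,"tz":0,"wx":0,"wy":0,"wz":0,"grip":-1},{"tx":0,"ty":0,"tz":0,"wx":0,"wy":0,"wz":0,"grip":-1},{"tx":0,"ty":0,"tz":0,"wx":0,"wy":0,"wz":0,"grip":-1},{"tx":0,"ty":0,"tz":0,"wx":0,"wy":0,"wz":0,"grip":-1},{"tx":0,"ty":0,"tz":0,"wx":0,"wy":0,"wz":0,"grip":-1}]' 40
```

```text
t: 2.55
tcp_pos: [0.6004, -0.0845, 0.1434]
eef_rot: [-179.7, -0.0, 99.7]
force: [-0.5, 0.0, 0.4]
grip_width: 0.0552
grasp_force: 0.0
t: 3.15
tcp_pos: [0.6018, -0.0827, 0.1474]
eef_rot: [-179.9, 0.1, 99.9]
force: [-5.4, -1.4, 7.3]
grip_width: 0.0134
grasp_force: 41.3
```

```bash
python3 -m creep '[{"tx":-0.01,"ty":0,"tz":0.02,"wx":0,"wy":0,"wz":0.25,"grip":-1},{"tx":-0.01,"ty":0,"tz":0.02,"wx":0,"wy":0,"wz":0.5,"grip":-1},{"tx":-0.01,"ty":0,"tz":0.02,"wx":0,"wy":0,"wz":0.75,"grip":-1},{"tx":-0.01,"ty":0,"tz":0.02,"wx":0,"wy":0,"wz":1,"grip":-1},{"tx":-0.01,"ty":0,"tz":0.02,"wx":0,"wy":0,"wz":1,"grip":-1},{"tx":-0.01,"ty":0,"tz":0.02,"wx":0,"wy":0,"wz":1,"grip":-1}]' 40
python3 -m creep '[{"tx":0,"ty":0,"tz":0,"wx":0,"wy":0,"wz":0.25,"grip":-1},{"tx":0,"ty":0,"tz":0,"wx":0,"wy":0,"wz":0.5,"grip":-1},{"tx":0,"ty":0,"tz":0,"wx":0,"wy":0,"wz":0.75,"grip":-1},{"tx":0,"ty":0,"tz":0,"wx":0,"wy":0,"wz":1,"grip":-1},{"tx":0,"ty":0,"tz":0,"wx":0,"wy":0,"wz":1,"grip":-1},{"tx":0,"ty":0,"tz":0,"wx":0,"wy":0,"wz":1,"grip":-1}]'
python3 -m creep '[{"tx":0,"ty":0,"tz":0,"wx":0,"wy":0,"wz":0.25,"grip":-1},{"tx":0,"ty":0,"tz":0,"wx":0,"wy":0,"wz":0.5,"grip":-1},{"tx":0,"ty":0,"tz":0,"wx":0,"wy":0,"wz":0.75,"grip":-1},{"tx":0,"ty":0,"tz":0,"wx":0,"wy":0,"wz":1,"grip":-1},{"tx":0,"ty":0,"tz":0,"wx":0,"wy":0,"wz":1,"grip":-1},{"tx":0,"ty":0,"tz":0,"wx":0,"wy":0,"wz":1,"grip":-1},{"tx":0,"ty":0,"tz":0,"wx":0,"wy":0,"wz":1,"grip":-1}]'
```

```text
t: 3.75
tcp_pos: [0.6012, -0.083, 0.1477]
eef_rot: [179.9, 0.0, 129.9]
force: [8.8, -0.0, -21.2]
grip_width: 0.0133
grasp_force: 42.9
t: 4.35
tcp_pos: [0.6013, -0.0831, 0.1477]
eef_rot: [179.9, 0.1, 159.9]
force: [9.4, -0.4, -20.2]
grip_width: 0.0132
grasp_force: 42.9
t: 5.05
tcp_pos: [0.6013, -0.0831, 0.1477]
eef_rot: [180.0, 0.1, -170.1]
force: [7.7, 0.4, -19.4]
grip_width: 0.0133
grasp_force: 43.0
```

```bash
python3 -m creep '[{"tx":0,"ty":0,"tz":0,"wx":0,"wy":0,"wz":0,"grip":0.5},{"tx":0,"ty":0,"tz":0,"wx":0,"wy":0,"wz":0,"grip":0.5},{"tx":0,"ty":0,"tz":0,"wx":0,"wy":0,"wz":0,"grip":0.5},{"tx":0,"ty":0,"tz":0.3,"wx":0,"wy":0,"wz":0,"grip":0.5},{"tx":-0.1,"ty":0.2,"tz":0.6,"wx":0,"wy":0,"wz":0,"grip":0.5},{"tx":-0.3,"ty":0.5,"tz":0.7,"wx":0,"wy":0,"wz":0,"grip":0.5},{"tx":-0.38,"ty":0.72,"tz":0.76,"wx":0,"wy":0,"wz":0,"grip":0.5},{"tx":-0.38,"ty":0.72,"tz":0.76,"wx":0,"wy":0,"wz":0,"grip":0.5}]'
python3 - <<'E'
from h import *
import pickle
np.set_printoptions(suppress=True,precision=4)
s,st=save("wrist","w3.png"); print(st["tcp_pos"],st["eef_rot"],st["joint_positions"],st["qd"].max())
pickle.dump(cam(s,st),open("w3.pkl","wb"))
E
```

```text
t: 5.85
tcp_pos: [0.5237, 0.0637, 0.3038]
eef_rot: [-179.9, 0.1, -170.1]
force: [0.1, 0.5, 0.4]
grip_width: 0.0641
grasp_force: 0.0
scale 1.4285714285714286
[0.5237 0.0637 0.3038] [-179.9391    0.1002 -170.117 ] [ 37.0425  24.5602 -62.6885 105.4464  24.2001  64.7158  65.679 ] 8.477980081348624
```

View pics/w3.png

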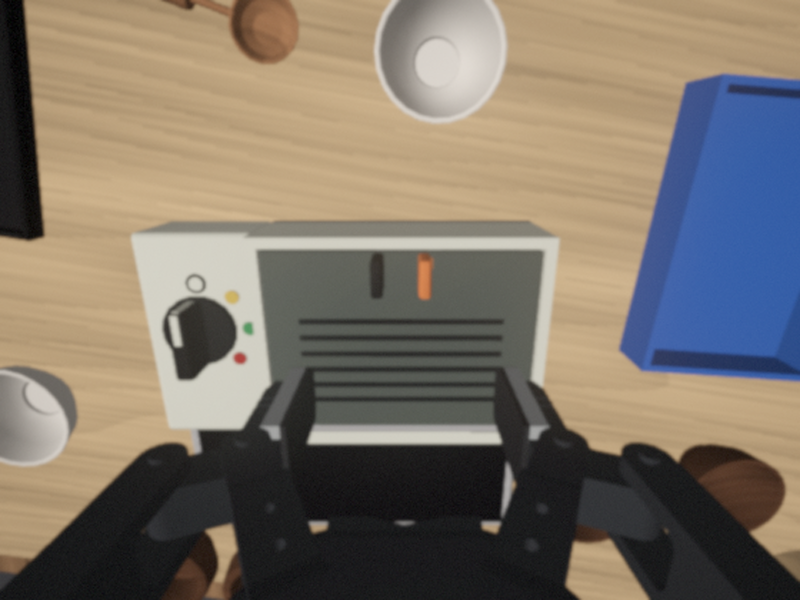

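The knob's bar now stands along the warmer's x with its white end toward the white mark (195,283), so it is off. The fins are at (377,275) black and (425,275) orange; the crate is at the right.

Run:
```python
from h import *
import pickle
np.set_printoptions(suppress=True,precision=4)
B=pickle.load(open("w3.pkl","rb")); a=np.radians(10.07)
def inW(p): d=p[:2]-[.594,.0276]; return np.array([np.cos(a)*d[0]+np.sin(a)*d[1],-np.sin(a)*d[0]+np.cos(a)*d[1]])*1e3
for n,u,v,z in [("black top c",377,276,.100),("orange top c",425,276,.1),("cover near left",258,251,.078),("cover near right",543,251,.078),("rim -x+y",557,239,.078),("rim -x -y",245,237,.078),("cov far?",284,425,.078),("knobskirt",200,331,.068),
 ("crate tl",686,82,.042),("crate bl",622,350,.042)]:
    k=px2w(*B,u/1.42857,v/1.42857,z);print(n,k,inW(k))
```

```text
black top c [0.5266 0.0457 0.1   ] [-63.1712  29.5989]
orange top c [0.5212 0.0769 0.1   ] [-63.0894  61.2385]
cover near left [ 0.5295 -0.0394  0.078 ] [-75.2078 -54.6722]
cover near right [0.4952 0.1567 0.078 ] [-74.6683 144.4246]
rim -x+y [0.4854 0.164  0.078 ] [-83.1181 153.2718]
rim -x -y [ 0.5211 -0.0489  0.078 ] [-85.1155 -62.5868]
cov far? [ 0.6691 -0.0093  0.078 ] [ 67.4438 -49.4456]
knobskirt [ 0.603  -0.0822  0.068 ] [ -10.3169 -109.642 ]
crate tl [0.3682 0.2349 0.042 ] [-186.0303  243.5835]
crate bl [0.5724 0.2585 0.042 ] [ 19.11  231.136]
```

```bash
python3 -m creep '[{"tx":0.007,"ty":-0.02,"tz":-0.25,"wx":0,"wy":0,"wz":0,"grip":0.5},{"tx":0.007,"ty":-0.033,"tz":-0.5,"wx":0,"wy":0,"wz":0,"grip":0.5},{"tx":0.007,"ty":-0.033,"tz":-0.65,"wx":0,"wy":0,"wz":0,"grip":0.5},{"tx":0.007,"ty":-0.033,"tz":-0.73,"wx":0,"wy":0,"wz":0,"grip":0.5},{"tx":0.007,"ty":-0.033,"tz":-0.73,"wx":0,"wy":0,"wz":0,"grip":0.5},{"tx":0.007,"ty":-0.033,"tz":-0.73,"wx":0,"wy":0,"wz":0,"grip":0.5}]'
python3 -m creep '[{"tx":0,"ty":0,"tz":0,"wx":0,"wy":0,"wz":0,"grip":-1},{"tx":0,"ty":0,"tz":0,"wx":0,"wy":0,"wz":0,"grip":-1},{"tx":0,"ty":0,"tz":0,"wx":0,"wy":0,"wz":0,"grip":-1},{"tx":0,"ty":0,"tz":0,"wx":0,"wy":0,"wz":0,"grip":-1},{"tx":0,"ty":0,"tz":0,"wx":0,"wy":0,"wz":0,"grip":-1},{"tx":0,"ty":0,"tz":0,"wx":0,"wy":0,"wz":0,"grip":-1},{"tx":0,"ty":0,"tz":0,"wx":0,"wy":0,"wz":0,"grip":-1}]' 40
```

```text
t: 6.5
tcp_pos: [0.5271, 0.056, 0.1573]
eef_rot: [180.0, 0.1, -170.1]
force: [0.3, 0.2, 0.1]
grip_width: 0.0641
grasp_force: 0.0
t: 7.2
tcp_pos: [0.5273, 0.057, 0.1584]
eef_rot: [179.9, 0.3, -170.1]
force: [-1.8, 2.1, 8.1]
grip_width: 0.0308
grasp_force: 40.8
```

```bash
cat > arc.py <<'E'
import numpy as np,sys
a=np.radians(10.07)
def tcp(th,x=-.1328,z=.026,k=.3):
    th=np.radians(th);al=k*th
    return np.array([x*np.cos(th)+z*np.sin(th)+.054*np.sin(al), -x*np.sin(th)+z*np.cos(th)+.054*np.cos(al)]),np.degrees(al)
def table(ths,k=.3,**q):
    p0,a0=tcp(ths[0],k=k,**q)
    for t in ths[1:]:
        p,al=tcp(t,k=k,**q);dx,dz=p-p0;w=(al-a0)/30
        print(t,"tx %.3f ty %.3f tz %.3f wx %.3f wy %.3f"%(dx*np.cos(a)/.2,dx*np.sin(a)/.2,dz/.2,-w*np.sin(a),w*np.cos(a)))
if __name__=="__main__":
    table([0,4,10,18,26,34]);table([34,42,50,58,66]);table([66,75,84,93,102])
E
python3 arc.py
```

```text
4 tx 0.016 ty 0.003 tz 0.046 wx -0.007 wy 0.039
10 tx 0.046 ty 0.008 tz 0.113 wx -0.017 wy 0.098
18 tx 0.097 ty 0.017 tz 0.198 wx -0.031 wy 0.177
26 tx 0.158 ty 0.028 tz 0.275 wx -0.045 wy 0.256
34 tx 0.230 ty 0.041 tz 0.345 wx -0.059 wy 0.335
42 tx 0.081 ty 0.014 tz 0.060 wx -0.014 wy 0.079
50 tx 0.170 ty 0.030 tz 0.108 wx -0.028 wy 0.158
58 tx 0.265 ty 0.047 tz 0.145 wx -0.042 wy 0.236
66 tx 0.364 ty 0.065 tz 0.169 wx -0.056 wy 0.315
75 tx 0.115 ty 0.020 tz 0.011 wx -0.016 wy 0.089
84 tx 0.231 ty 0.041 tz 0.005 wx -0.031 wy 0.177
93 tx 0.345 ty 0.061 tz -0.019 wx -0.047 wy 0.266
102 tx 0.455 ty 0.081 tz -0.059 wx -0.063 wy 0.354
```

```bash
python3 -m creep '[{"tx":0.016,"ty":0.003,"tz":0.046,"wx":-0.007,"wy":0.039,"wz":0,"grip":-1},{"tx":0.046,"ty":0.008,"tz":0.113,"wx":-0.017,"wy":0.098,"wz":0,"grip":-1},{"tx":0.097,"ty":0.017,"tz":0.198,"wx":-0.031,"wy":0.177,"wz":0,"grip":-1},{"tx":0.158,"ty":0.028,"tz":0.275,"wx":-0.045,"wy":0.256,"wz":0,"grip":-1},{"tx":0.23,"ty":0.041,"tz":0.345,"wx":-0.059,"wy":0.335,"wz":0,"grip":-1},{"tx":0.23,"ty":0.041,"tz":0.345,"wx":-0.059,"wy":0.335,"wz":0,"grip":-1}]' 40
python3 - <<'E'
from h import *
s,st=save("scene","sc1.png",(150,100,450,300))
E
```

```text
t: 7.8
tcp_pos: [0.5719, 0.0648, 0.227]
eef_rot: [179.9, -10.4, -170.1]
force: [-5.5, 0.4, 4.9]
grip_width: 0.0306
grasp_force: 40.7
scale 2.6666666666666665
```

View pics/sc1.png

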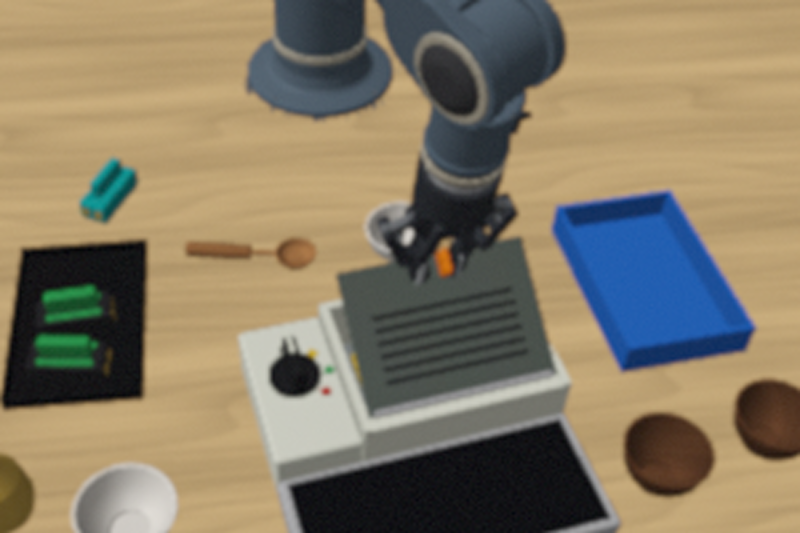

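The cover is swinging up in the grip, with its fins at about (445,262), and the knob points to off. I carry on along the arc.

```bash
python3 -m creep '[{"tx":0.081,"ty":0.014,"tz":0.060,"wx":-0.014,"wy":0.079,"wz":0,"grip":-1},{"tx":0.17,"ty":0.03,"tz":0.108,"wx":-0.028,"wy":0.158,"wz":0,"grip":-1},{"tx":0.265,"ty":0.047,"tz":0.145,"wx":-0.042,"wy":0.236,"wz":0,"grip":-1},{"tx":0.364,"ty":0.065,"tz":0.169,"wx":-0.056,"wy":0.315,"wz":0,"grip":-1},{"tx":0.364,"ty":0.065,"tz":0.169,"wx":-0.056,"wy":0.315,"wz":0,"grip":-1}]'
python3 -m creep '[{"tx":0.115,"ty":0.02,"tz":0.011,"wx":-0.016,"wy":0.089,"wz":0,"grip":-1},{"tx":0.231,"ty":0.041,"tz":0.005,"wx":-0.031,"wy":0.177,"wz":0,"grip":-1},{"tx":0.345,"ty":0.061,"tz":-0.019,"wx":-0.047,"wy":0.266,"wz":0,"grip":-1},{"tx":0.455,"ty":0.081,"tz":-0.059,"wx":-0.063,"wy":0.354,"wz":0,"grip":-1},{"tx":0.455,"ty":0.081,"tz":-0.059,"wx":-0.063,"wy":0.354,"wz":0,"grip":-1}]'
python3 - <<'E'
from h import *
s,st=save("side","sd1.png",(150,150,350,320)); print(st["joint_positions"])
E
```

```text
t: 8.35
tcp_pos: [0.6456, 0.0777, 0.261]
eef_rot: [179.9, -19.9, -170.1]
force: [-4.7, 0.4, 7.8]
grip_width: 0.0305
grasp_force: 41.8
t: 8.85
tcp_pos: [0.7385, 0.0937, 0.2478]
eef_rot: [180.0, -30.4, -170.2]
force: [2.0, 2.0, 3.8]
grip_width: 0.0299
grasp_force: 39.2
scale 3.5294117647058822
[  9.33625134  56.40019008 -46.95388591  57.62535419  27.87310376
 108.02015356  69.55079451]
```

View pics/sd1.png

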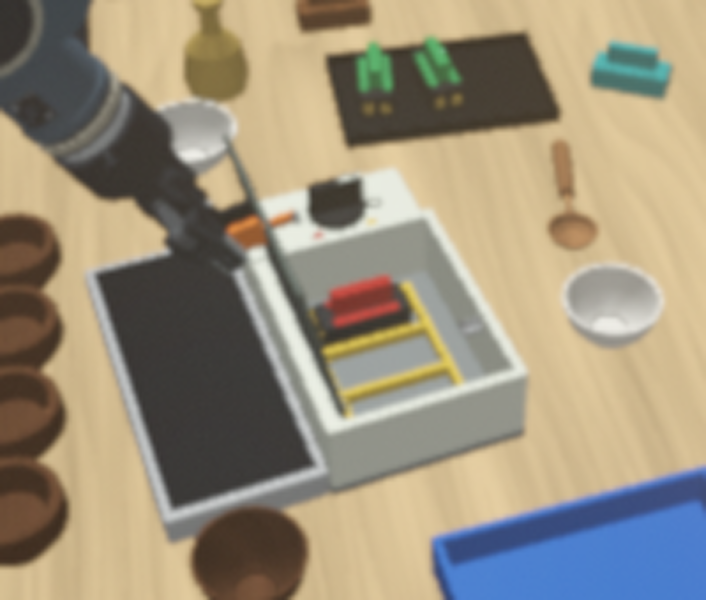

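The cover leans back past upright. One red-rib pack is in the bay next to the pod at (363,300), and the other two bays are empty. The two green packs on the tray, (375,75) and (437,65), are the charged ones. The turquoise (632,68) and brown (333,10) look-alikes stay off limits. Next I release and back off.

```bash
python3 -m creep '[{"tx":0,"ty":0,"tz":0,"wx":0,"wy":0,"wz":0,"grip":0.4},{"tx":0,"ty":0,"tz":0,"wx":0,"wy":0,"wz":0,"grip":0.4},{"tx":0,"ty":0,"tz":0,"wx":0,"wy":0,"wz":0,"grip":0.4},{"tx":0.12,"ty":0.02,"tz":0.2,"wx":0,"wy":0,"wz":0,"grip":0.4},{"tx":0.2,"ty":0.035,"tz":0.4,"wx":0,"wy":0,"wz":0,"grip":0.4},{"tx":0.2,"ty":0.035,"tz":0.6,"wx":0,"wy":0,"wz":0,"grip":0.4},{"tx":0.2,"ty":0.035,"tz":0.6,"wx":0,"wy":0,"wz":0,"grip":0.4}]'
python3 -m creep '[{"tx":-0.15,"ty":-0.1,"tz":0,"wx":0.05,"wy":-0.28,"wz":0,"grip":0.2},{"tx":-0.35,"ty":-0.2,"tz":0,"wx":0.1,"wy":-0.56,"wz":0,"grip":0.2},{"tx":-0.6,"ty":-0.3,"tz":0,"wx":0.15,"wy":-0.84,"wz":0,"grip":0.2},{"tx":-0.85,"ty":-0.4,"tz":0,"wx":0.177,"wy":-1,"wz":0,"grip":0.2},{"tx":-0.95,"ty":-0.4,"tz":0,"wx":0.177,"wy":-1,"wz":0,"grip":0.2},{"tx":-0.95,"ty":-0.4,"tz":0,"wx":0.177,"wy":-1,"wz":0,"grip":0.2},{"tx":-0.95,"ty":-0.4,"tz":0,"wx":0.177,"wy":-1,"wz":0,"grip":0.2}]'
python3 - <<'E'
from h import *
import pickle
np.set_printoptions(suppress=True,precision=4)
s,st=save("wrist","w4.png"); print(st["tcp_pos"],st["eef_rot"],st["joint_positions"])
pickle.dump(cam(s,st),open("w4.pkl","wb"))
E
```

```text
t: 9.6
tcp_pos: [0.7656, 0.0966, 0.3073]
eef_rot: [-179.5, -32.8, -170.4]
force: [-0.3, 0.1, -1.8]
grip_width: 0.0599
grasp_force: 0.0
t: 10.3
tcp_pos: [0.5754, 0.0169, 0.3087]
eef_rot: [-179.6, -2.1, -170.3]
force: [0.8, 1.1, -0.2]
grip_width: 0.0511
grasp_force: 0.0
scale 1.4285714285714286
[0.5754 0.0169 0.3087] [-179.634    -2.121  -170.3121] [ 1.7352 18.5611 -9.9447 99.8978  3.9941 63.9674 90.1135]
```

View pics/w4.png

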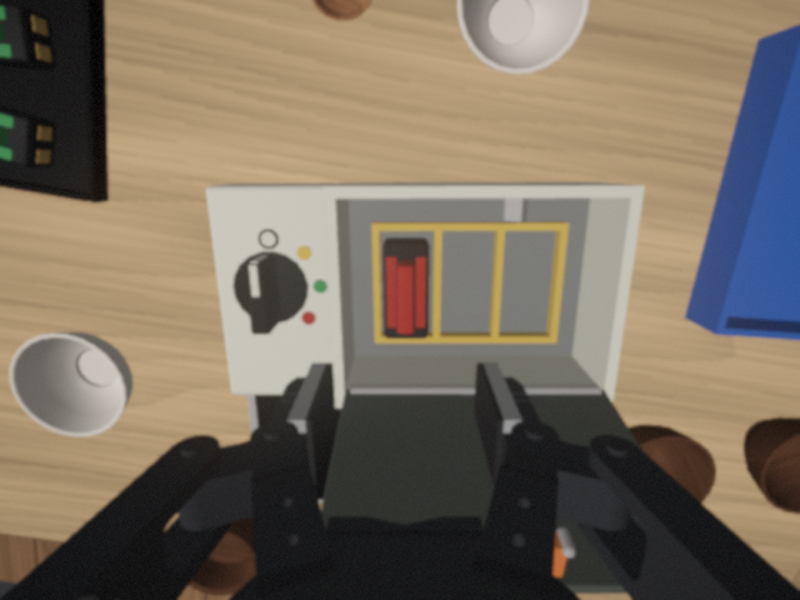

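Open cover beyond the hinge; spent pack's rib spans (405,262) to (405,333) in the left bay, selector still off.

Run:
```python
from h import *
import pickle
np.set_printoptions(suppress=True,precision=4)
B=pickle.load(open("w4.pkl","rb")); a=np.radians(10.07)
def inW(p): d=p[:2]-[.594,.0276]; return np.array([np.cos(a)*d[0]+np.sin(a)*d[1],-np.sin(a)*d[0]+np.cos(a)*d[1]])*1e3
for n,u,v,z in [("rib top c",405,298,.062),("rib c",405.5,290,.062),("bay3 rib corner +y-x",567,224,.022),("bay1 -y-x",373,226,.022),("bay1 -y+x",378,341,.022),("bay3 +y+x",556,341,.022)]:
    k=px2w(*B,u/1.42857,v/1.42857,z);print(n,k,inW(k))
def W(x,y,z): return [.594+(x*np.cos(a)-y*np.sin(a))/1e3,.0276+(x*np.sin(a)+y*np.cos(a))/1e3,z/1e3]
for deg in (85,92,97,102,108):
    t=np.radians(deg); X,Z=-134,20; print(deg,w2px(*B,W(72+X*np.cos(t)+Z*np.sin(t),61,78-X*np.sin(t)+Z*np.cos(t)))*1.42857)
rows([.5952,.0207,.05])
```

```text
rib top c [0.5953 0.0192 0.062 ] [-0.1744 -8.455 ]
rib c [0.5889 0.0185 0.062 ] [-6.5953 -8.034 ]
bay3 rib corner +y-x [0.5215 0.142  0.022 ] [-51.3518 125.3556]
bay1 -y-x [ 0.5503 -0.0156  0.022 ] [-50.5716 -34.9108]
bay1 -y+x [0.651  0.0041 0.022 ] [ 52.0116 -33.1357]
bay3 +y+x [0.6237 0.1606 0.022 ] [ 52.5362 125.7964]
85 [546.3862 544.3015]
92 [542.3745 566.9902]
97 [538.9964 579.9068]
102 [535.2987 590.0266]
108 [530.5701 598.5562]
d share [ 0.093  0.016 -1.292] d mm [  18.7    3.2 -258.4] rpy [-179.7   -2.1 -170.3]
```

```bash
python3 -m creep '[{"tx":0.09,"ty":0.01,"tz":-0.25,"wx":0.01,"wy":-0.07,"wz":0.012,"grip":0},{"tx":0.09,"ty":0.01,"tz":-0.5,"wx":0.01,"wy":-0.07,"wz":0.012,"grip":0},{"tx":0.09,"ty":0.01,"tz":-0.7,"wx":0.01,"wy":-0.07,"wz":0.012,"grip":0},{"tx":0.09,"ty":0.01,"tz":-0.7,"wx":0.01,"wy":-0.07,"wz":0.012,"grip":0},{"tx":0.09,"ty":0.01,"tz":-0.7,"wx":0.01,"wy":-0.07,"wz":0.012,"grip":0},{"tx":0.09,"ty":0.01,"tz":-0.7,"wx":0.01,"wy":-0.07,"wz":0.012,"grip":0}]'
python3 - <<'E'
from h import *
rows([.595,.0195,.118])
E
```

```text
t: 10.95
tcp_pos: [0.596, 0.0201, 0.1699]
eef_rot: [-179.6, 0.2, -169.9]
force: [0.8, -0.2, 0.7]
grip_width: 0.0426
grasp_force: 0.0
d share [-0.005 -0.003 -0.259] d mm [ -1.   -0.6 -51.9] rpy [-179.6    0.2 -169.9]
```

```bash
python3 -m creep '[{"tx":0,"ty":0,"tz":-0.15,"wx":0,"wy":0,"wz":0,"grip":0},{"tx":0,"ty":0,"tz":-0.25,"wx":0,"wy":0,"wz":0,"grip":0},{"tx":0,"ty":0,"tz":-0.25,"wx":0,"wy":0,"wz":0,"grip":0},{"tx":0,"ty":0,"tz":-0.25,"wx":0,"wy":0,"wz":0,"grip":-1},{"tx":0,"ty":0,"tz":-0.25,"wx":0,"wy":0,"wz":0,"grip":-1},{"tx":0,"ty":0,"tz":-0.25,"wx":0,"wy":0,"wz":0,"grip":-1},{"tx":0,"ty":0,"tz":-0.25,"wx":0,"wy":0,"wz":0,"grip":-1},{"tx":0,"ty":0,"tz":-0.25,"wx":0,"wy":0,"wz":0,"grip":-1}]' 60
python3 -m creep '[{"tx":0,"ty":0,"tz":0.1,"wx":0,"wy":0,"wz":0,"grip":-1},{"tx":0,"ty":0,"tz":0.3,"wx":0,"wy":0,"wz":0,"grip":-1},{"tx":0,"ty":0,"tz":0.5,"wx":0,"wy":0,"wz":0,"grip":-1},{"tx":0,"ty":0,"tz":0.6,"wx":0,"wy":0,"wz":0,"grip":-1},{"tx":0,"ty":0,"tz":0.6,"wx":0,"wy":0,"wz":0,"grip":-1}]'
```

```text
t: 11.75
tcp_pos: [0.5953, 0.02, 0.12]
eef_rot: [-179.6, 0.1, -169.9]
force: [-0.9, -0.5, 7.3]
grip_width: 0.0127
grasp_force: 60.8
t: 12.25
tcp_pos: [0.5954, 0.0198, 0.2417]
eef_rot: [-179.6, 0.4, -169.9]
force: [1.2, -0.1, -1.7]
grip_width: 0.0121
grasp_force: 59.8
```

```bash
python3 -m creep '[{"tx":-0.1,"ty":0.2,"tz":0,"wx":0,"wy":0,"wz":0,"grip":-1},{"tx":-0.15,"ty":0.4,"tz":0,"wx":0,"wy":0,"wz":0,"grip":-1},{"tx":-0.22,"ty":0.6,"tz":0,"wx":0,"wy":0,"wz":0,"grip":-1},{"tx":-0.29,"ty":0.8,"tz":0,"wx":0,"wy":0,"wz":0,"grip":-1}]'
python3 -m creep '[{"tx":-0.1,"ty":0.2,"tz":0,"wx":0,"wy":0,"wz":0,"grip":-1},{"tx":-0.15,"ty":0.4,"tz":0,"wx":0,"wy":0,"wz":0,"grip":-1},{"tx":-0.22,"ty":0.6,"tz":0,"wx":0,"wy":0,"wz":0,"grip":-1},{"tx":-0.29,"ty":0.79,"tz":0,"wx":0,"wy":0,"wz":0,"grip":-1},{"tx":-0.29,"ty":0.79,"tz":0,"wx":0,"wy":0,"wz":0,"grip":-1}]'
python3 - <<'E'
from h import *
import pickle
s,st=save("wrist","w5.png"); print(st["tcp_pos"],st["eef_rot"],st["grip_width"]);rows([.478,.338,.119])
pickle.dump(cam(s,st),open("w5.pkl","wb"))
E
```

```text
t: 12.65
tcp_pos: [0.5343, 0.1806, 0.2361]
eef_rot: [-179.6, -0.2, -169.9]
force: [0.2, 1.3, -2.0]
grip_width: 0.0125
grasp_force: 59.7
t: 13.15
tcp_pos: [0.4731, 0.3444, 0.2364]
eef_rot: [-179.9, -0.3, -169.3]
force: [-0.7, -0.2, -1.5]
grip_width: 0.0126
grasp_force: 59.7
scale 1.4285714285714286
[0.47309027 0.34437092 0.23640929] [-179.86343489   -0.27476193 -169.27557244] 0.012602137803829556
d share [ 0.015 -0.014 -0.586] d mm [   3.    -2.8 -117.2] rpy [-179.7   -0.3 -169.5]
```

View pics/w5.png

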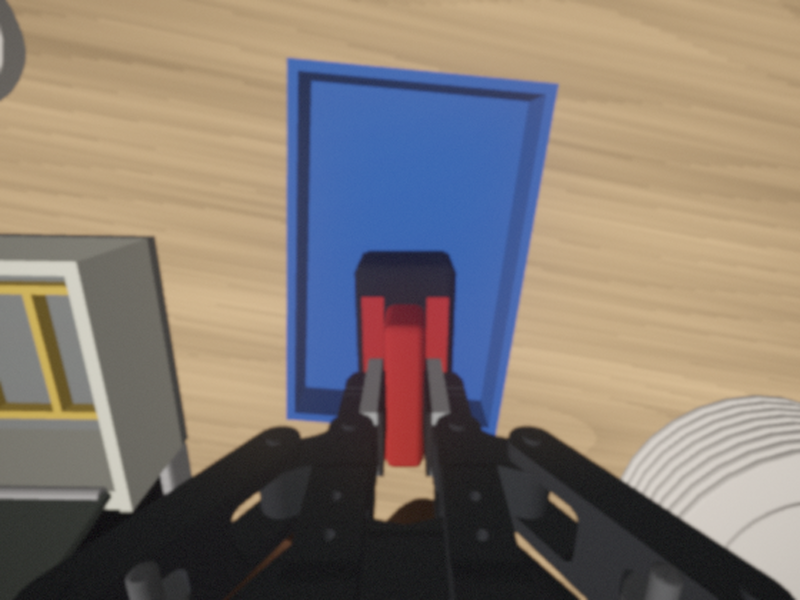

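The pack hangs in the grip over the crate, whose outer corners are at (288,59), (557,85), (495,432) and (288,418).

Run:
```python
from h import *
import pickle
np.set_printoptions(suppress=True,precision=4)
B=pickle.load(open("w5.pkl","rb"))
P=np.array([px2w(*B,u/1.42857,v/1.42857,.042) for u,v in [(288,59),(557,85),(495,432),(288,418)]]);print(P);m=P.mean(0);print(m);rows([m[0],m[1],.119])
```

```text
[[0.3595 0.2574 0.042 ]
 [0.3446 0.4061 0.042 ]
 [0.5713 0.429  0.042 ]
 [0.5878 0.2813 0.042 ]]
[0.4658 0.3434 0.042 ]
d share [-0.046  0.013 -0.586] d mm [  -9.1    2.6 -117.2] rpy [-179.7   -0.3 -169.5]
```

```bash
python3 -m creep '[{"tx":-0.03,"ty":0,"tz":-0.25,"wx":0,"wy":0,"wz":0,"grip":-1},{"tx":-0.03,"ty":0,"tz":-0.45,"wx":0,"wy":0,"wz":0,"grip":-1},{"tx":-0.03,"ty":0,"tz":-0.55,"wx":0,"wy":0,"wz":0,"grip":-1},{"tx":-0.03,"ty":0,"tz":-0.585,"wx":0,"wy":0,"wz":0,"grip":-1},{"tx":-0.03,"ty":0,"tz":-0.59,"wx":0,"wy":0,"wz":0,"grip":-1},{"tx":-0.03,"ty":0,"tz":-0.59,"wx":0,"wy":0,"wz":0,"grip":-1}]'
python3 -m creep '[{"tx":0,"ty":0,"tz":0,"wx":0,"wy":0,"wz":0,"grip":0},{"tx":0,"ty":0,"tz":0,"wx":0,"wy":0,"wz":0,"grip":0},{"tx":0,"ty":0,"tz":0,"wx":0,"wy":0,"wz":0,"grip":0},{"tx":0,"ty":0,"tz":0.25,"wx":0,"wy":0,"wz":0,"grip":0},{"tx":0,"ty":0,"tz":0.5,"wx":0,"wy":0,"wz":0,"grip":0},{"tx":0,"ty":0,"tz":0.75,"wx":0,"wy":0,"wz":0,"grip":0.2},{"tx":0,"ty":0,"tz":0.95,"wx":0,"wy":0,"wz":0,"grip":0.2}]'
python3 - <<'E'
from h import *
print(r.read_state()["joint_positions"])
E
```

```text
t: 13.8
tcp_pos: [0.4725, 0.3376, 0.1203]
eef_rot: [-179.6, -0.0, -170.0]
force: [-1.1, -0.6, -1.6]
grip_width: 0.0127
grasp_force: 59.7
t: 14.5
tcp_pos: [0.4719, 0.338, 0.3134]
eef_rot: [-179.7, 0.1, -169.9]
force: [0.9, 0.8, -0.5]
grip_width: 0.0517
grasp_force: 0.0
[-26.81369856  18.55050246 -16.61127075  99.70363368   6.19929601
  62.67754104  54.64435324]
```

```bash
python3 -m creep '[{"tx":0.025,"ty":-0.2,"tz":0,"wx":0,"wy":0,"wz":-0.25,"grip":0.2},{"tx":0.025,"ty":-0.4,"tz":0,"wx":0,"wy":0,"wz":-0.5,"grip":0.2},{"tx":0.025,"ty":-0.6,"tz":0,"wx":0,"wy":0,"wz":-0.767,"grip":0.2},{"tx":0.025,"ty":-0.82,"tz":0,"wx":0,"wy":0,"wz":-0.767,"grip":0.2}]' >/dev/null
python3 -m creep '[{"tx":0.025,"ty":-0.2,"tz":0,"wx":0,"wy":0,"wz":-0.25,"grip":0.2},{"tx":0.025,"ty":-0.4,"tz":0,"wx":0,"wy":0,"wz":-0.5,"grip":0.2},{"tx":0.025,"ty":-0.6,"tz":0,"wx":0,"wy":0,"wz":-0.767,"grip":0.2},{"tx":0.025,"ty":-0.82,"tz":0,"wx":0,"wy":0,"wz":-0.767,"grip":0.2}]' >/dev/null
python3 -m creep '[{"tx":0.025,"ty":-0.2,"tz":0,"wx":0,"wy":0,"wz":-0.25,"grip":0.2},{"tx":0.025,"ty":-0.4,"tz":0,"wx":0,"wy":0,"wz":-0.5,"grip":0.2},{"tx":0.025,"ty":-0.6,"tz":0,"wx":0,"wy":0,"wz":-0.767,"grip":0.2},{"tx":0.025,"ty":-0.82,"tz":0,"wx":0,"wy":0,"wz":-0.767,"grip":0.2}]' >/dev/null
python3 -m creep '[{"tx":0.025,"ty":-0.2,"tz":0,"wx":0,"wy":0,"wz":-0.25,"grip":0.2},{"tx":0.025,"ty":-0.4,"tz":0,"wx":0,"wy":0,"wz":-0.5,"grip":0.2},{"tx":0.025,"ty":-0.6,"tz":0,"wx":0,"wy":0,"wz":-0.767,"grip":0.2},{"tx":0.025,"ty":-0.82,"tz":0,"wx":0,"wy":0,"wz":-0.767,"grip":0.2},{"tx":0.025,"ty":-0.82,"tz":0,"wx":0,"wy":0,"wz":-0.767,"grip":0.2},{"tx":0.025,"ty":-0.82,"tz":0,"wx":0,"wy":0,"wz":-0.767,"grip":0.2}]'
python3 - <<'E'
from h import *
import pickle
s,st=save("wrist","w6.png"); print(st["tcp_pos"],st["eef_rot"],st["joint_positions"])
pickle.dump(cam(s,st),open("w6.pkl","wb"))
E
```

```text
t: 16.3
tcp_pos: [0.4913, -0.3191, 0.3097]
eef_rot: [-179.6, -0.1, 97.9]
force: [0.6, 0.4, -0.7]
grip_width: 0.0516
grasp_force: 0.0
scale 1.4285714285714286
[ 0.49131816 -0.31906923  0.30966715] [-1.79630691e+02 -1.15850060e-01  9.79468630e+01] [ 14.91641606  18.60276231  17.81160621 100.68964739  -6.17550665
  62.03975883  42.73808614]
```

View pics/w6.png

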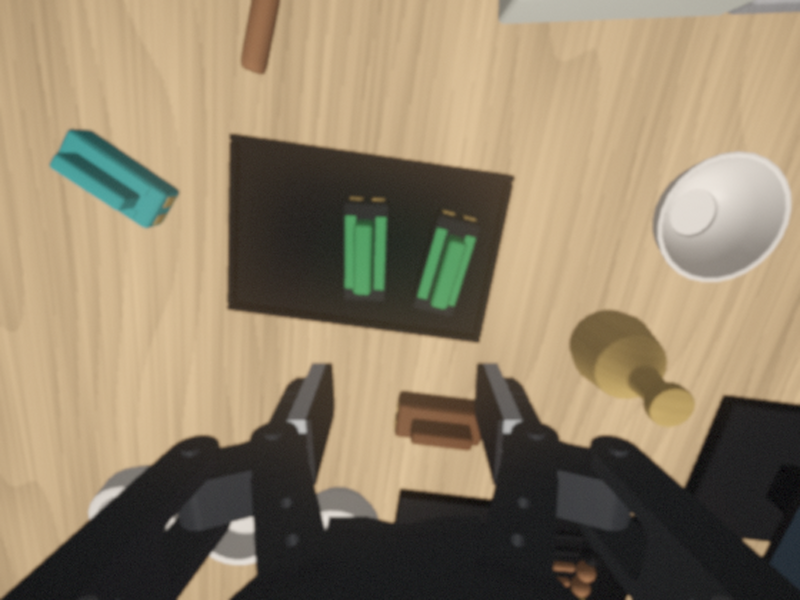

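Two packs with green ribs lie on the black tray: A with its rib (363,222)-(363,293), B with its rib (457,239)-(441,307). The turquoise one at (115,178) and the brown one at (438,420) are the look-alikes and are off the tray.

Run:
```python
from h import *
import pickle
np.set_printoptions(suppress=True,precision=4)
B=pickle.load(open("w6.pkl","rb"))
for n,e in (("A",[(363,293),(363,222)]),("B",[(441,307),(457,239)])):
    P=np.array([px2w(*B,u/1.42857,v/1.42857,.058) for u,v in e]);m=P.mean(0);print(n,m,np.linalg.norm(P[1]-P[0]),np.degrees(np.arctan2(*(P[1]-P[0])[[1,0]])));rows([m[0],m[1],.116])
```

```text
A [ 0.4598 -0.321   0.058 ] 0.05564031380279727 96.25127505083177
d share [-0.16  -0.017 -0.968] d mm [ -32.1   -3.4 -193.6] rpy [-179.6   -0.2   98.1]
B [ 0.5267 -0.3239  0.058 ] 0.0554739142248504 86.96210413457733
d share [ 0.174 -0.031 -0.968] d mm [  34.9   -6.3 -193.6] rpy [-179.6   -0.2   98.1]
```

```bash
python3 -m creep '[{"tx":-0.16,"ty":-0.017,"tz":-0.2,"wx":0,"wy":0,"wz":-0.05,"grip":0},{"tx":-0.16,"ty":-0.017,"tz":-0.4,"wx":0,"wy":0,"wz":-0.05,"grip":0},{"tx":-0.16,"ty":-0.017,"tz":-0.6,"wx":0,"wy":0,"wz":-0.05,"grip":0},{"tx":-0.16,"ty":-0.017,"tz":-0.8,"wx":0,"wy":0,"wz":-0.05,"grip":0},{"tx":-0.16,"ty":-0.017,"tz":-0.95,"wx":0,"wy":0,"wz":-0.05,"grip":0},{"tx":-0.16,"ty":-0.017,"tz":-0.96,"wx":0,"wy":0,"wz":-0.05,"grip":0},{"tx":-0.16,"ty":-0.017,"tz":-0.96,"wx":0,"wy":0,"wz":-0.05,"grip":0}]'
python3 -m creep '[{"tx":0,"ty":0,"tz":0,"wx":0,"wy":0,"wz":0,"grip":-1},{"tx":0,"ty":0,"tz":0,"wx":0,"wy":0,"wz":0,"grip":-1},{"tx":0,"ty":0,"tz":0,"wx":0,"wy":0,"wz":0,"grip":-1},{"tx":0,"ty":0,"tz":0,"wx":0,"wy":0,"wz":0,"grip":-1},{"tx":0,"ty":0,"tz":0,"wx":0,"wy":0,"wz":0,"grip":-1},{"tx":0,"ty":0,"tz":0,"wx":0,"wy":0,"wz":0,"grip":-1}]' 60
```

```text
t: 17.05
tcp_pos: [0.4603, -0.3205, 0.1178]
eef_rot: [-179.6, -0.2, 96.7]
force: [-0.2, -0.4, 0.8]
grip_width: 0.0426
grasp_force: 0.0
t: 17.65
tcp_pos: [0.4605, -0.3222, 0.1194]
eef_rot: [-179.8, -0.0, 96.6]
force: [-1.3, 0.8, 7.4]
grip_width: 0.0123
grasp_force: 61.3
```

```bash
python3 -m creep '[{"tx":0,"ty":0,"tz":0.15,"wx":0,"wy":0,"wz":0,"grip":-1},{"tx":0,"ty":0,"tz":0.35,"wx":0,"wy":0,"wz":0,"grip":-1},{"tx":0.05,"ty":0.1,"tz":0.55,"wx":0,"wy":0,"wz":0.1,"grip":-1},{"tx":0.1,"ty":0.3,"tz":0.65,"wx":0,"wy":0,"wz":0.35,"grip":-1},{"tx":0.15,"ty":0.5,"tz":0.65,"wx":0,"wy":0,"wz":0.6,"grip":-1},{"tx":0.194,"ty":0.7,"tz":0.65,"wx":0,"wy":0,"wz":0.85,"grip":-1},{"tx":0.194,"ty":0.74,"tz":0.65,"wx":0,"wy":0,"wz":1,"grip":-1}]'
python3 -m creep '[{"tx":0.05,"ty":0.2,"tz":0,"wx":0,"wy":0,"wz":0.25,"grip":-1},{"tx":0.1,"ty":0.4,"tz":0,"wx":0,"wy":0,"wz":0.5,"grip":-1},{"tx":0.15,"ty":0.6,"tz":0,"wx":0,"wy":0,"wz":0.75,"grip":-1},{"tx":0.194,"ty":0.74,"tz":0,"wx":0,"wy":0,"wz":1,"grip":-1}]'
python3 -m creep '[{"tx":0.05,"ty":0.2,"tz":0,"wx":0,"wy":0,"wz":0.25,"grip":-1},{"tx":0.1,"ty":0.4,"tz":0,"wx":0,"wy":0,"wz":0.5,"grip":-1},{"tx":0.15,"ty":0.6,"tz":0,"wx":0,"wy":0,"wz":0.75,"grip":-1},{"tx":0.194,"ty":0.74,"tz":0,"wx":0,"wy":0,"wz":1,"grip":-1},{"tx":0.194,"ty":0.74,"tz":0,"wx":0,"wy":0,"wz":1,"grip":-1},{"tx":0.194,"ty":0.74,"tz":0,"wx":0,"wy":0,"wz":1,"grip":-1}]'
python3 - <<'E'
from h import *
import pickle
s,st=save("wrist","w7.png"); print(st["tcp_pos"],st["eef_rot"],st["joint_positions"],st["grip_width"])
pickle.dump(cam(s,st),open("w7.pkl","wb"));rows([.577,.1231,.122])
E
```

```text
t: 18.35
tcp_pos: [0.4998, -0.1677, 0.2481]
eef_rot: [-179.8, -0.2, 127.3]
force: [0.0, -0.3, -2.5]
grip_width: 0.0122
grasp_force: 60.1
t: 18.75
tcp_pos: [0.5373, -0.0225, 0.2479]
eef_rot: [-179.7, -0.1, 157.0]
force: [0.6, 0.5, -1.1]
grip_width: 0.0121
grasp_force: 60.2
t: 19.35
tcp_pos: [0.5758, 0.1225, 0.2474]
eef_rot: [-179.6, -0.1, -173.4]
force: [0.4, -0.6, -1.6]
grip_width: 0.012
grasp_force: 60.1
scale 1.4285714285714286
[0.57578289 0.12248487 0.24739794] [-1.79590710e+02 -1.45817958e-01 -1.73423064e+02] [ -9.3440268   22.39628809  -8.97721394 103.01847764   4.6106813
  55.14227815  76.27056752] 0.012006399868634022
d share [ 0.006  0.01  -0.627] d mm [   1.2    2.  -125.4] rpy [-179.6   -0.2 -173.5]
```

View pics/w7.png

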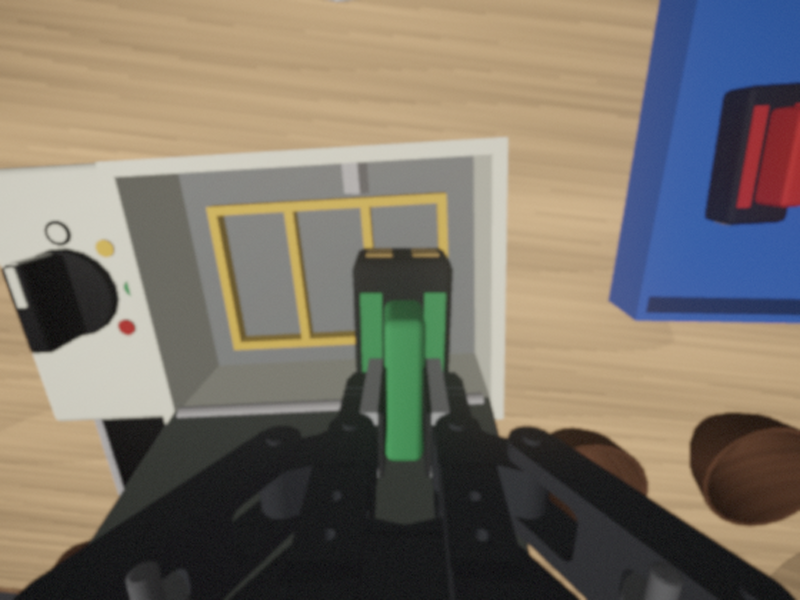

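The pack hangs level, its green rib gripped, over the right-hand bay at about (405,250). The selector is at off, and the spent pack lies rib up in the crate at (760,155).

```bash
python3 -m creep '[{"tx":0.006,"ty":0.01,"tz":-0.2,"wx":0,"wy":0,"wz":0.117,"grip":-1},{"tx":0.006,"ty":0.01,"tz":-0.35,"wx":0,"wy":0,"wz":0.117,"grip":-1},{"tx":0.006,"ty":0.01,"tz":-0.48,"wx":0,"wy":0,"wz":0.117,"grip":-1},{"tx":0.006,"ty":0.01,"tz":-0.48,"wx":0,"wy":0,"wz":0.117,"grip":-1},{"tx":0.006,"ty":0.01,"tz":-0.48,"wx":0,"wy":0,"wz":0.117,"grip":-1}]'
python3 - <<'E'
from h import *
rows([.577,.1231,.123])
E
```

```text
t: 19.9
tcp_pos: [0.5775, 0.1229, 0.1519]
eef_rot: [-179.6, -0.1, -170.1]
force: [0.9, -0.1, -1.7]
grip_width: 0.0118
grasp_force: 60.1
d share [-0.002  0.001 -0.145] d mm [ -0.5   0.2 -28.9] rpy [-1.796e+02 -1.000e-01 -1.701e+02]
```

```bash
python3 -m creep '[{"tx":0,"ty":0,"tz":-0.08,"wx":0,"wy":0,"wz":0,"grip":-1},{"tx":0,"ty":0,"tz":-0.12,"wx":0,"wy":0,"wz":0,"grip":-1},{"tx":0,"ty":0,"tz":-0.14,"wx":0,"wy":0,"wz":0,"grip":-1},{"tx":0,"ty":0,"tz":-0.14,"wx":0,"wy":0,"wz":0,"grip":-1},{"tx":0,"ty":0,"tz":-0.14,"wx":0,"wy":0,"wz":0,"grip":-1}]'
python3 -m creep '[{"tx":0,"ty":0,"tz":0,"wx":0,"wy":0,"wz":0,"grip":0},{"tx":0,"ty":0,"tz":0,"wx":0,"wy":0,"wz":0,"grip":0},{"tx":0,"ty":0,"tz":0,"wx":0,"wy":0,"wz":0,"grip":0},{"tx":0,"ty":0,"tz":0.2,"wx":0,"wy":0,"wz":0,"grip":0},{"tx":0,"ty":0,"tz":0.45,"wx":0,"wy":0,"wz":0,"grip":0},{"tx":0,"ty":0,"tz":0.7,"wx":0,"wy":0,"wz":0,"grip":0},{"tx":0,"ty":0,"tz":0.7,"wx":0,"wy":0,"wz":0,"grip":0}]'
```

```text
t: 20.4
tcp_pos: [0.5777, 0.1243, 0.1243]
eef_rot: [-179.6, -0.0, -169.9]
force: [-0.2, -0.3, -1.3]
grip_width: 0.0122
grasp_force: 60.2
t: 21.1
tcp_pos: [0.5808, 0.1255, 0.2716]
eef_rot: [-179.7, 0.8, -169.9]
force: [0.8, 0.7, 0.1]
grip_width: 0.0424
grasp_force: 0.0
```

```bash
python3 -m creep '[{"tx":-0.067,"ty":-0.2,"tz":0.05,"wx":0,"wy":0,"wz":-0.25,"grip":0.2},{"tx":-0.067,"ty":-0.4,"tz":0.05,"wx":0,"wy":0,"wz":-0.5,"grip":0.2},{"tx":-0.067,"ty":-0.56,"tz":0.05,"wx":0,"wy":0,"wz":-0.75,"grip":0.2},{"tx":-0.067,"ty":-0.56,"tz":0.05,"wx":0,"wy":0,"wz":-0.86,"grip":0.2}]' >/dev/null
python3 -m creep '[{"tx":-0.067,"ty":-0.2,"tz":0.05,"wx":0,"wy":0,"wz":-0.25,"grip":0.2},{"tx":-0.067,"ty":-0.4,"tz":0.05,"wx":0,"wy":0,"wz":-0.5,"grip":0.2},{"tx":-0.067,"ty":-0.56,"tz":0.05,"wx":0,"wy":0,"wz":-0.75,"grip":0.2},{"tx":-0.067,"ty":-0.56,"tz":0.05,"wx":0,"wy":0,"wz":-0.86,"grip":0.2}]' >/dev/null
python3 -m creep '[{"tx":-0.067,"ty":-0.2,"tz":0.05,"wx":0,"wy":0,"wz":-0.25,"grip":0.2},{"tx":-0.067,"ty":-0.4,"tz":0.05,"wx":0,"wy":0,"wz":-0.5,"grip":0.2},{"tx":-0.067,"ty":-0.56,"tz":0.05,"wx":0,"wy":0,"wz":-0.75,"grip":0.2},{"tx":-0.067,"ty":-0.56,"tz":0.05,"wx":0,"wy":0,"wz":-0.86,"grip":0.2}]' >/dev/null
python3 -m creep '[{"tx":-0.067,"ty":-0.2,"tz":0.05,"wx":0,"wy":0,"wz":-0.25,"grip":0.2},{"tx":-0.067,"ty":-0.4,"tz":0.05,"wx":0,"wy":0,"wz":-0.5,"grip":0.2},{"tx":-0.067,"ty":-0.56,"tz":0.05,"wx":0,"wy":0,"wz":-0.75,"grip":0.2},{"tx":-0.067,"ty":-0.56,"tz":0.05,"wx":0,"wy":0,"wz":-0.86,"grip":0.2},{"tx":-0.067,"ty":-0.56,"tz":0.05,"wx":0,"wy":0,"wz":-0.86,"grip":0.2},{"tx":-0.067,"ty":-0.56,"tz":0.05,"wx":0,"wy":0,"wz":-0.86,"grip":0.2}]'
cat > green.py <<'E'
from h import *
np.set_printoptions(suppress=True,precision=4)
def green(zt=.058):
    st=r.read_state();s=vision.snapshot("wrist");B=cam(s,st);h=cv2.cvtColor(s["pixels"],cv2.COLOR_RGB2HSV)
    m=cv2.inRange(h,(50,90,60),(78,255,255));m=cv2.morphologyEx(m,cv2.MORPH_CLOSE,np.ones((9,9)))
    n,l,S,c=cv2.connectedComponentsWithStats(m)
    for i in range(1,n):
        if S[i,4]<150: continue
        p=np.argwhere(l==i)[:,::-1]; P=np.array([px2w(*B,u,v,zt)[:2] for u,v in p])
        (cx,cy),(w_,h_),an=cv2.minAreaRect((P*1000).astype(np.float32)); print(S[i],"rect mm",(cx,cy),(w_,h_),an); rows([cx/1e3,cy/1e3,.118])
        np.save("g.npy",P)
    return s
if __name__=="__main__": cv2.imwrite("pics/w8.png",green()["pixels"][:,:,::-1])
E
python3 green.py
```

```text
t: 22.9
tcp_pos: [0.5239, -0.3228, 0.3031]
eef_rot: [-179.6, -0.2, 87.0]
force: [-0.2, -0.1, -0.6]
grip_width: 0.0511
grasp_force: 0.0
[ 270  155   32   57 1504] rect mm (525.6224975585938, -321.64898681640625) (61.45170974731445, 31.322708129882812) 83.17340850830078
d share [ 0.008  0.005 -0.926] d mm [   1.6    0.9 -185.2] rpy [-179.6   -0.2   87. ]
```

Pack B is still where it was, so I go down on it.

```bash
python3 -m creep '[{"tx":0.012,"ty":0,"tz":-0.2,"wx":0,"wy":0,"wz":0,"grip":0},{"tx":0.012,"ty":0,"tz":-0.4,"wx":0,"wy":0,"wz":0,"grip":0},{"tx":0.012,"ty":0,"tz":-0.6,"wx":0,"wy":0,"wz":0,"grip":0},{"tx":0.012,"ty":0,"tz":-0.8,"wx":0,"wy":0,"wz":0,"grip":0},{"tx":0.012,"ty":0,"tz":-0.91,"wx":0,"wy":0,"wz":0,"grip":0},{"tx":0.012,"ty":0,"tz":-0.925,"wx":0,"wy":0,"wz":0,"grip":0},{"tx":0.012,"ty":0,"tz":-0.925,"wx":0,"wy":0,"wz":0,"grip":0}]'
python3 -m creep '[{"tx":0,"ty":0,"tz":0,"wx":0,"wy":0,"wz":0,"grip":-1},{"tx":0,"ty":0,"tz":0,"wx":0,"wy":0,"wz":0,"grip":-1},{"tx":0,"ty":0,"tz":0,"wx":0,"wy":0,"wz":0,"grip":-1},{"tx":0,"ty":0,"tz":0,"wx":0,"wy":0,"wz":0,"grip":-1},{"tx":0,"ty":0,"tz":0,"wx":0,"wy":0,"wz":0,"grip":-1},{"tx":0,"ty":0,"tz":0,"wx":0,"wy":0,"wz":0,"grip":-1}]' 60
```

```text
t: 23.65
tcp_pos: [0.5265, -0.3231, 0.1186]
eef_rot: [-179.6, -0.1, 87.0]
force: [-0.2, -0.0, 0.0]
grip_width: 0.0431
grasp_force: 0.0
t: 24.25
tcp_pos: [0.5268, -0.3242, 0.1203]
eef_rot: [-179.8, -0.1, 86.9]
force: [-1.2, 0.4, 7.3]
grip_width: 0.0122
grasp_force: 61.7
```

```bash
python3 -m creep '[{"tx":0,"ty":0,"tz":0.15,"wx":0,"wy":0,"wz":0,"grip":-1},{"tx":0,"ty":0,"tz":0.35,"wx":0,"wy":0,"wz":0,"grip":-1},{"tx":0.02,"ty":0.1,"tz":0.55,"wx":0,"wy":0,"wz":0.1,"grip":-1},{"tx":0.05,"ty":0.2,"tz":0.65,"wx":0,"wy":0,"wz":0.35,"grip":-1},{"tx":0.0855,"ty":0.431,"tz":0.65,"wx":0,"wy":0,"wz":0.6,"grip":-1},{"tx":0.0855,"ty":0.431,"tz":0.65,"wx":0,"wy":0,"wz":0.859,"grip":-1}]'
python3 -m creep '[{"tx":0.02,"ty":0.1,"tz":0,"wx":0,"wy":0,"wz":0.25,"grip":-1},{"tx":0.05,"ty":0.25,"tz":0,"wx":0,"wy":0,"wz":0.5,"grip":-1},{"tx":0.0855,"ty":0.431,"tz":0,"wx":0,"wy":0,"wz":0.75,"grip":-1},{"tx":0.0855,"ty":0.431,"tz":0,"wx":0,"wy":0,"wz":0.859,"grip":-1}]' >/dev/null
python3 -m creep '[{"tx":0.02,"ty":0.1,"tz":0,"wx":0,"wy":0,"wz":0.25,"grip":-1},{"tx":0.05,"ty":0.25,"tz":0,"wx":0,"wy":0,"wz":0.5,"grip":-1},{"tx":0.0855,"ty":0.431,"tz":0,"wx":0,"wy":0,"wz":0.75,"grip":-1},{"tx":0.0855,"ty":0.431,"tz":0,"wx":0,"wy":0,"wz":0.859,"grip":-1}]' >/dev/null
python3 -m creep '[{"tx":0.02,"ty":0.1,"tz":0,"wx":0,"wy":0,"wz":0.25,"grip":-1},{"tx":0.05,"ty":0.25,"tz":0,"wx":0,"wy":0,"wz":0.5,"grip":-1},{"tx":0.0855,"ty":0.431,"tz":0,"wx":0,"wy":0,"wz":0.75,"grip":-1},{"tx":0.0855,"ty":0.431,"tz":0,"wx":0,"wy":0,"wz":0.859,"grip":-1},{"tx":0.0855,"ty":0.431,"tz":0,"wx":0,"wy":0,"wz":0.859,"grip":-1},{"tx":0.0855,"ty":0.431,"tz":0,"wx":0,"wy":0,"wz":0.859,"grip":-1}]'
python3 - <<'E'
from h import *
s,st=save("wrist","w9.png")
rows([.5952,.0207,.124])
E
```

```text
t: 24.85
tcp_pos: [0.5454, -0.2297, 0.2494]
eef_rot: [-179.9, -0.3, 113.5]
force: [0.1, 1.1, -3.1]
grip_width: 0.0126
grasp_force: 60.6
t: 26.25
tcp_pos: [0.5942, 0.0199, 0.2483]
eef_rot: [-179.6, -0.2, -170.2]
force: [-0.1, -0.0, -2.9]
grip_width: 0.0122
grasp_force: 60.6
scale 1.4285714285714286
d share [ 0.005  0.005 -0.622] d mm [   1.     1.1 -124.4] rpy [-1.796e+02 -1.000e-01 -1.702e+02]
```

View pics/w9.png

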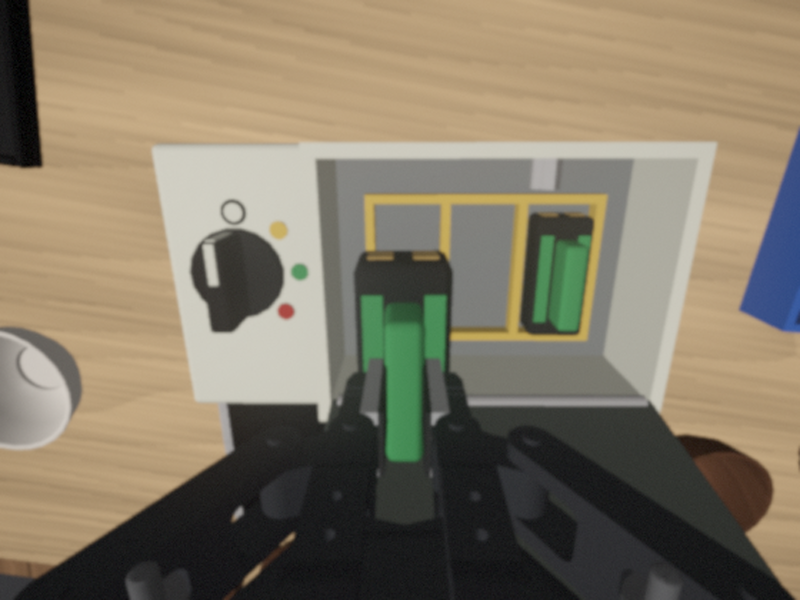

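The first charged pack lies flat in the right-hand bay at (558,275), and the second hangs level over the left bay. I lower it.

```bash
python3 -m creep '[{"tx":0.005,"ty":0.005,"tz":-0.2,"wx":0,"wy":0,"wz":0.008,"grip":-1},{"tx":0.005,"ty":0.005,"tz":-0.4,"wx":0,"wy":0,"wz":0.008,"grip":-1},{"tx":0.005,"ty":0.005,"tz":-0.52,"wx":0,"wy":0,"wz":0.008,"grip":-1},{"tx":0.005,"ty":0.005,"tz":-0.58,"wx":0,"wy":0,"wz":0.008,"grip":-1},{"tx":0.005,"ty":0.005,"tz":-0.615,"wx":0,"wy":0,"wz":0.008,"grip":-1},{"tx":0.005,"ty":0.005,"tz":-0.615,"wx":0,"wy":0,"wz":0.008,"grip":-1},{"tx":0.005,"ty":0.005,"tz":-0.615,"wx":0,"wy":0,"wz":0.008,"grip":-1}]'
python3 -m creep '[{"tx":0,"ty":0,"tz":0,"wx":0,"wy":0,"wz":0,"grip":0},{"tx":0,"ty":0,"tz":0,"wx":0,"wy":0,"wz":0,"grip":0},{"tx":0,"ty":0,"tz":0,"wx":0,"wy":0,"wz":0,"grip":0},{"tx":0,"ty":0,"tz":0.2,"wx":0,"wy":0,"wz":0,"grip":0},{"tx":0,"ty":0,"tz":0.45,"wx":0,"wy":0,"wz":0,"grip":0},{"tx":-0.2,"ty":0.1,"tz":0.7,"wx":0,"wy":0,"wz":0,"grip":0},{"tx":-0.4,"ty":0.3,"tz":0.85,"wx":0,"wy":0,"wz":0,"grip":-1},{"tx":-0.4,"ty":0.3,"tz":0.85,"wx":0,"wy":0,"wz":0,"grip":-1}]'
python3 - <<'E'
from h import *
import pickle
s,st=save("wrist","w10.png");pickle.dump((s,st),open("w10.pkl","wb"));print(st["tcp_pos"])
h=cv2.cvtColor(s["pixels"],cv2.COLOR_RGB2HSV);B=cam(s,st);a=np.radians(10.07)
m=cv2.morphologyEx(cv2.inRange(h,(50,90,60),(78,255,255)),cv2.MORPH_CLOSE,np.ones((9,9)))
n,l,S,c=cv2.connectedComponentsWithStats(m)
for i in range(1,n):
    if S[i,4]<200: continue
    P=np.array([px2w(*B,u,v,.05)[:2] for v,u in np.argwhere(l==i)])-[.594,.0276]
    Q=np.c_[np.cos(a)*P[:,0]+np.sin(a)*P[:,1],-np.sin(a)*P[:,0]+np.cos(a)*P[:,1]]*1e3
    print(S[i],cv2.minAreaRect(Q.astype(np.float32)))
E
```

```text
t: 27.0
tcp_pos: [0.5964, 0.022, 0.1268]
eef_rot: [-179.6, 0.0, -169.8]
force: [0.1, -0.0, -1.1]
grip_width: 0.012
grasp_force: 60.6
t: 27.8
tcp_pos: [0.5141, 0.0842, 0.2985]
eef_rot: [-179.7, 0.1, -169.7]
force: [0.6, 0.6, -0.1]
grip_width: 0.0145
grasp_force: 0.0
scale 1.4285714285714286
[0.51412649 0.08415014 0.29852344]
[ 204  215   31   54 1327] ((3.590646743774414, -4.741277694702148), (67.38316345214844, 32.13531494140625), 0.1618843972682953)
[ 292  214   29   48 1067] ((-2.375202178955078, 94.68962860107422), (59.08601379394531, 31.791696548461914), 0.14609065651893616)
```

Run:
```python
from h import *
np.set_printoptions(suppress=True,precision=3)
a=np.radians(10.07)
def W(x,y,z): return [.594+(x*np.cos(a)-y*np.sin(a))/1e3,.0276+(x*np.sin(a)+y*np.cos(a))/1e3,z/1e3]
for n in ("scene","side"):
    s=vision.snapshot(n);K,V=cam(s);h=cv2.cvtColor(s["pixels"],cv2.COLOR_RGB2HSV)
    m=cv2.inRange(h,(6,200,150),(15,255,255));N,l,S,c=cv2.connectedComponentsWithStats(m)
    print(n,[(S[i].tolist(),c[i]) for i in range(1,N) if S[i,4]>12])
    for deg in (92,97,100,103,106,109):
        t=np.radians(deg);f=lambda X,Z,y=61:w2px(K,V,W(72+X*np.cos(t)+Z*np.sin(t),y,78-X*np.sin(t)+Z*np.cos(t)))
        print(deg,f(-134,14),f(-134,27))
```

```text
scene [([338, 220, 8, 12, 49], array([341.265, 225.224]))]
92 [339.146 219.467] [341.227 223.629]
97 [340.903 223.636] [342.936 228.138]
100 [341.925 226.26 ] [343.918 230.946]
103 [342.917 228.964] [344.862 233.819]
106 [343.875 231.74 ] [345.765 236.745]
109 [344.797 234.578] [346.623 239.715]
side []
92 [226.754 215.557] [222.105 216.896]
97 [222.671 217.226] [218.07  218.875]
100 [220.267 218.352] [215.717 220.181]
103 [217.908 219.569] [213.424 221.571]
106 [215.603 220.87 ] [211.2   223.039]
109 [213.358 222.253] [209.052 224.58 ]
```

```bash
python3 -m creep '[{"tx":0,"ty":0,"tz":0.24,"wx":0,"wy":0,"wz":0,"grip":0.5},{"tx":0.2,"ty":0.02,"tz":0.25,"wx":0,"wy":0,"wz":0,"grip":0.5},{"tx":0.44,"ty":0.03,"tz":0.25,"wx":0,"wy":0,"wz":0,"grip":0.5},{"tx":0.68,"ty":0.04,"tz":0.25,"wx":0,"wy":0,"wz":0,"grip":0.5},{"tx":0.9,"ty":0.05,"tz":0.25,"wx":0,"wy":0,"wz":0,"grip":0.5}]'
python3 -m creep '[{"tx":0.2,"ty":0,"tz":0,"wx":-0.05,"wy":0.28,"wz":0,"grip":0.5},{"tx":0.4,"ty":0.03,"tz":-0.05,"wx":-0.1,"wy":0.56,"wz":0,"grip":0.5},{"tx":0.4,"ty":0.035,"tz":-0.09,"wx":-0.15,"wy":0.84,"wz":0,"grip":0.5},{"tx":0.4,"ty":0.035,"tz":-0.09,"wx":-0.173,"wy":0.975,"wz":0,"grip":0.5},{"tx":0.4,"ty":0.035,"tz":-0.09,"wx":-0.173,"wy":0.975,"wz":0,"grip":0.5},{"tx":0.4,"ty":0.035,"tz":-0.09,"wx":-0.173,"wy":0.975,"wz":0,"grip":0.5}]'
python3 - <<'E'
from h import *
print(r.read_state()["joint_positions"].round(1));rows([.7298,.0934,.252])
E
```

```text
t: 28.45
tcp_pos: [0.6981, 0.0902, 0.3441]
eef_rot: [-179.5, -0.2, -169.9]
force: [0.9, 0.2, -0.1]
grip_width: 0.0641
grasp_force: 0.0
t: 29.05
tcp_pos: [0.7757, 0.0981, 0.3256]
eef_rot: [-179.6, -29.9, -169.9]
force: [0.8, 0.2, 0.3]
grip_width: 0.0642
grasp_force: 0.0
[ -8.1  51.7  -6.3  45.    4.1 113.5  87.5]
d share [-0.229 -0.023 -0.368] d mm [-45.9  -4.7 -73.6] rpy [-179.6  -29.9 -169.9]
```

```bash
python3 -m creep '[{"tx":-0.08,"ty":-0.01,"tz":-0.13,"wx":0,"wy":0,"wz":0,"grip":0.5},{"tx":-0.16,"ty":-0.02,"tz":-0.26,"wx":0,"wy":0,"wz":0,"grip":0.5},{"tx":-0.229,"ty":-0.023,"tz":-0.365,"wx":0,"wy":0,"wz":0,"grip":0.5},{"tx":-0.229,"ty":-0.023,"tz":-0.365,"wx":0,"wy":0,"wz":0,"grip":0.5},{"tx":-0.229,"ty":-0.023,"tz":-0.365,"wx":0,"wy":0,"wz":0,"grip":0.5}]'
python3 -m creep '[{"tx":0,"ty":0,"tz":0,"wx":0,"wy":0,"wz":0,"grip":-1},{"tx":0,"ty":0,"tz":0,"wx":0,"wy":0,"wz":0,"grip":-1},{"tx":0,"ty":0,"tz":0,"wx":0,"wy":0,"wz":0,"grip":-1},{"tx":0,"ty":0,"tz":0,"wx":0,"wy":0,"wz":0,"grip":-1},{"tx":0,"ty":0,"tz":0,"wx":0,"wy":0,"wz":0,"grip":-1},{"tx":0,"ty":0,"tz":0,"wx":0,"wy":0,"wz":0,"grip":-1}]' 40
python3 - <<'E'
from arc import table
table([99,91,83,75,67]);table([67,59,51,43,35]);table([35,28,21,14,8])
E
```

```text
t: 29.55
tcp_pos: [0.7297, 0.0938, 0.257]
eef_rot: [-179.7, -29.7, -169.8]
force: [0.5, -0.5, -0.1]
grip_width: 0.0642
grasp_force: 0.0
t: 30.15
tcp_pos: [0.7313, 0.0932, 0.2574]
eef_rot: [-179.5, -29.5, -169.9]
force: [3.2, -0.4, 6.3]
grip_width: 0.0305
grasp_force: 43.9
91 tx -0.099 ty -0.018 tz 0.032 wx 0.014 wy -0.079
83 tx -0.201 ty -0.036 tz 0.050 wx 0.028 wy -0.158
75 tx -0.304 ty -0.054 tz 0.054 wx 0.042 wy -0.236
67 tx -0.407 ty -0.072 tz 0.046 wx 0.056 wy -0.315
59 tx -0.100 ty -0.018 tz -0.022 wx 0.014 wy -0.079
51 tx -0.196 ty -0.035 tz -0.057 wx 0.028 wy -0.158
43 tx -0.285 ty -0.051 tz -0.104 wx 0.042 wy -0.236
35 tx -0.367 ty -0.065 tz -0.163 wx 0.056 wy -0.315
28 tx -0.065 ty -0.011 tz -0.059 wx 0.012 wy -0.069
21 tx -0.122 ty -0.022 tz -0.125 wx 0.024 wy -0.138
14 tx -0.170 ty -0.030 tz -0.197 wx 0.037 wy -0.207
8 tx -0.205 ty -0.036 tz -0.262 wx 0.047 wy -0.266
```

Gripped at 30.5 mm, so both fins are squeezed. I follow the arc back down.

```bash
python3 -m creep '[{"tx":-0.099,"ty":-0.018,"tz":0.032,"wx":0.014,"wy":-0.079,"wz":0,"grip":-1},{"tx":-0.201,"ty":-0.036,"tz":0.05,"wx":0.028,"wy":-0.158,"wz":0,"grip":-1},{"tx":-0.304,"ty":-0.054,"tz":0.054,"wx":0.042,"wy":-0.236,"wz":0,"grip":-1},{"tx":-0.407,"ty":-0.072,"tz":0.046,"wx":0.056,"wy":-0.315,"wz":0,"grip":-1},{"tx":-0.407,"ty":-0.072,"tz":0.046,"wx":0.056,"wy":-0.315,"wz":0,"grip":-1}]'
python3 -m creep '[{"tx":-0.1,"ty":-0.018,"tz":-0.022,"wx":0.014,"wy":-0.079,"wz":0,"grip":-1},{"tx":-0.196,"ty":-0.035,"tz":-0.057,"wx":0.028,"wy":-0.158,"wz":0,"grip":-1},{"tx":-0.285,"ty":-0.051,"tz":-0.104,"wx":0.042,"wy":-0.236,"wz":0,"grip":-1},{"tx":-0.367,"ty":-0.065,"tz":-0.163,"wx":0.056,"wy":-0.315,"wz":0,"grip":-1},{"tx":-0.367,"ty":-0.065,"tz":-0.163,"wx":0.056,"wy":-0.315,"wz":0,"grip":-1}]'
python3 -m creep '[{"tx":-0.065,"ty":-0.011,"tz":-0.059,"wx":0.012,"wy":-0.069,"wz":0,"grip":-1},{"tx":-0.122,"ty":-0.022,"tz":-0.125,"wx":0.024,"wy":-0.138,"wz":0,"grip":-1},{"tx":-0.17,"ty":-0.03,"tz":-0.197,"wx":0.037,"wy":-0.207,"wz":0,"grip":-1},{"tx":-0.205,"ty":-0.036,"tz":-0.262,"wx":0.047,"wy":-0.266,"wz":0,"grip":-1},{"tx":-0.205,"ty":-0.036,"tz":-0.262,"wx":0.047,"wy":-0.266,"wz":0,"grip":-1},{"tx":-0.205,"ty":-0.036,"tz":-0.262,"wx":0.047,"wy":-0.266,"wz":0,"grip":-1}]'
```

```text
t: 30.65
tcp_pos: [0.6475, 0.0787, 0.2656]
eef_rot: [-179.5, -20.1, -169.9]
force: [-0.2, -1.5, 2.6]
grip_width: 0.0303
grasp_force: 46.0
t: 31.15
tcp_pos: [0.5745, 0.0659, 0.2315]
eef_rot: [-179.6, -10.7, -169.9]
force: [-1.8, -4.3, 3.6]
grip_width: 0.0305
grasp_force: 47.3
t: 31.75
tcp_pos: [0.5348, 0.059, 0.1788]
eef_rot: [-179.6, -2.7, -169.9]
force: [-0.6, -4.2, 0.1]
grip_width: 0.0304
grasp_force: 47.6
```

```bash
python3 -m creep '[{"tx":0,"ty":0,"tz":0,"wx":0,"wy":0,"wz":0,"grip":0.5},{"tx":0,"ty":0,"tz":0,"wx":0,"wy":0,"wz":0,"grip":0.5},{"tx":0,"ty":0,"tz":0,"wx":0,"wy":0,"wz":0,"grip":0.5},{"tx":0,"ty":0,"tz":0.2,"wx":0,"wy":0,"wz":0,"grip":0.5},{"tx":0,"ty":0,"tz":0.35,"wx":0,"wy":0,"wz":0,"grip":0.5},{"tx":-0.08,"ty":0.26,"tz":0.35,"wx":0.014,"wy":-0.08,"wz":0,"grip":-1},{"tx":-0.08,"ty":0.26,"tz":0.35,"wx":0.014,"wy":-0.08,"wz":0,"grip":-1},{"tx":-0.08,"ty":0.26,"tz":0.35,"wx":0.014,"wy":-0.08,"wz":0,"grip":-1}]'
python3 -m creep '[{"tx":0,"ty":0,"tz":-0.2,"wx":0,"wy":0,"wz":0,"grip":-1},{"tx":0,"ty":0,"tz":-0.25,"wx":0,"wy":0,"wz":0,"grip":-1},{"tx":0,"ty":0,"tz":-0.25,"wx":0,"wy":0,"wz":0,"grip":-1},{"tx":0,"ty":0,"tz":-0.25,"wx":0,"wy":0,"wz":0,"grip":-1}]'
python3 - <<'E'
from h import *
rows([.5183,.1106,.158])
E
```

```text
t: 32.55
tcp_pos: [0.5173, 0.1139, 0.2493]
eef_rot: [-179.6, -0.1, -169.5]
force: [-0.1, 0.1, -0.3]
grip_width: 0.0209
grasp_force: 0.0
t: 32.95
tcp_pos: [0.5185, 0.1114, 0.1991]
eef_rot: [-179.6, -0.1, -169.9]
force: [0.5, 0.4, 1.0]
grip_width: 0.0002
grasp_force: 0.0
d share [-0.001 -0.004 -0.206] d mm [ -0.2  -0.8 -41.1] rpy [-1.796e+02 -1.000e-01 -1.699e+02]
```

```bash
python3 -m creep '[{"tx":0,"ty":0,"tz":-0.08,"wx":0,"wy":0,"wz":0,"grip":-1},{"tx":0,"ty":0,"tz":-0.14,"wx":0,"wy":0,"wz":0,"grip":-1},{"tx":0,"ty":0,"tz":-0.18,"wx":0,"wy":0,"wz":0,"grip":-1},{"tx":0,"ty":0,"tz":-0.21,"wx":0,"wy":0,"wz":0,"grip":-1},{"tx":0,"ty":0,"tz":-0.21,"wx":0,"wy":0,"wz":0,"grip":-1},{"tx":0,"ty":0,"tz":-0.21,"wx":0,"wy":0,"wz":0,"grip":-1}]'
python3 -m creep '[{"tx":0,"ty":0,"tz":-0.02,"wx":0,"wy":0,"wz":0,"grip":-1},{"tx":0,"ty":0,"tz":-0.02,"wx":0,"wy":0,"wz":0,"grip":-1},{"tx":0,"ty":0,"tz":-0.02,"wx":0,"wy":0,"wz":0,"grip":-1}]'
python3 -m creep '[{"tx":0,"ty":0,"tz":-0.01,"wx":0,"wy":0,"wz":0,"grip":-1},{"tx":0,"ty":0,"tz":-0.01,"wx":0,"wy":0,"wz":0,"grip":-1},{"tx":0,"ty":0,"tz":-0.01,"wx":0,"wy":0,"wz":0,"grip":-1}]'
```

```text
t: 33.55
tcp_pos: [0.518, 0.1118, 0.1568]
eef_rot: [-179.6, -0.1, -169.8]
force: [-0.4, -0.5, 0.2]
grip_width: 0.0004
grasp_force: 0.0
t: 33.85
tcp_pos: [0.5177, 0.1118, 0.1525]
eef_rot: [-179.6, -0.1, -169.8]
force: [-0.5, 0.7, 0.4]
grip_width: -0.0001
grasp_force: 0.0
t: 34.15
tcp_pos: [0.518, 0.1119, 0.1508]
eef_rot: [-179.6, -0.1, -169.8]
force: [0.2, 0.4, 1.1]
grip_width: -0.0001
grasp_force: 0.2
```

```bash
python3 -m creep '[{"tx":0,"ty":0,"tz":-0.01,"wx":0,"wy":0,"wz":0,"grip":-1},{"tx":0,"ty":0,"tz":-0.01,"wx":0,"wy":0,"wz":0,"grip":-1},{"tx":0,"ty":0,"tz":-0.01,"wx":0,"wy":0,"wz":0,"grip":-1}]'
python3 -m creep '[{"tx":0,"ty":0,"tz":-0.01,"wx":0,"wy":0,"wz":0,"grip":-1},{"tx":0,"ty":0,"tz":-0.01,"wx":0,"wy":0,"wz":0,"grip":-1},{"tx":0,"ty":0,"tz":-0.01,"wx":0,"wy":0,"wz":0,"grip":-1}]'
python3 -m creep '[{"tx":0,"ty":0,"tz":-0.01,"wx":0,"wy":0,"wz":0,"grip":-1},{"tx":0,"ty":0,"tz":-0.01,"wx":0,"wy":0,"wz":0,"grip":-1},{"tx":0,"ty":0,"tz":-0.01,"wx":0,"wy":0,"wz":0,"grip":-1}]'
```

```text
t: 34.45
tcp_pos: [0.518, 0.112, 0.1505]
eef_rot: [-179.6, -0.1, -169.8]
force: [-5.4, -1.0, 15.7]
grip_width: 0.0002
grasp_force: 7.3
t: 34.75
tcp_pos: [0.5181, 0.112, 0.1503]
eef_rot: [-179.6, -0.1, -169.8]
force: [-8.1, -2.0, 29.3]
grip_width: -0.0002
grasp_force: 14.4
t: 35.05
tcp_pos: [0.5181, 0.1121, 0.1502]
eef_rot: [-179.5, -0.0, -169.8]
force: [-13.3, -3.4, 43.3]
grip_width: 0.0001
grasp_force: 21.6
```

```bash
python3 -m creep '[{"tx":0,"ty":0,"tz":0.1,"wx":0,"wy":0,"wz":0,"grip":-1},{"tx":0,"ty":0,"tz":0.35,"wx":0,"wy":0,"wz":0,"grip":-1},{"tx":0.03,"ty":-0.1,"tz":0.6,"wx":0,"wy":0,"wz":0,"grip":0.5},{"tx":0.03,"ty":-0.24,"tz":0.8,"wx":0,"wy":0,"wz":0,"grip":0.5},{"tx":0.03,"ty":-0.24,"tz":0.8,"wx":0,"wy":0,"wz":0,"grip":0.5},{"tx":0.03,"ty":-0.24,"tz":0.8,"wx":0,"wy":0,"wz":0,"grip":0.5}]'
python3 - <<'E'
from h import *
s,st=save("wrist","w11.png"); B=cam(s,st); a=np.radians(10.07);print(st["tcp_pos"])
h=cv2.cvtColor(s["pixels"],cv2.COLOR_RGB2HSV);m=cv2.inRange(h,(6,150,120),(15,255,255));N,l,S,c=cv2.connectedComponentsWithStats(m)
def W(x,y,z): return [.594+(x*np.cos(a)-y*np.sin(a))/1e3,.0276+(x*np.sin(a)+y*np.cos(a))/1e3,z/1e3]
print([(S[i].tolist(),c[i].round(1)) for i in range(1,N) if S[i,4]>12],w2px(*B,W(-62,61,100)))
E
```

```text
t: 35.65
tcp_pos: [0.5242, 0.063, 0.3058]
eef_rot: [-179.6, 0.1, -169.9]
force: [-0.9, 0.3, -0.5]
grip_width: 0.0581
grasp_force: 0.0
scale 1.4285714285714286
[0.52415556 0.06300566 0.30578661]
[([295, 179, 9, 29, 198], array([299. , 193.2]))] [299.23235211 193.61526891]
```

View pics/w11.png

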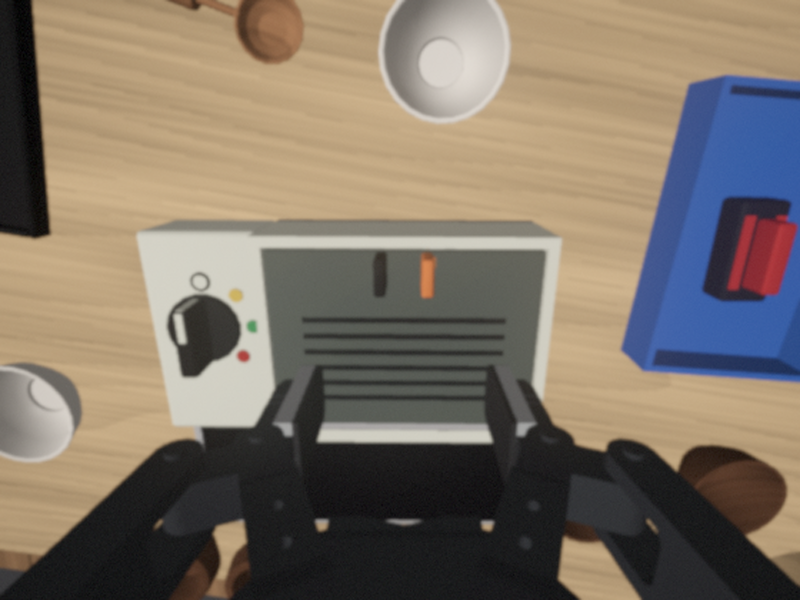

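The cover is shut and flush with the rim. The black fin (380,275) and tab (428,275) have their original spacing, so the tab is out and latched. The spent pack lies in the crate at (750,250). Now the selector.

```bash
python3 -m creep '[{"tx":0.1,"ty":-0.2,"tz":0,"wx":0,"wy":0,"wz":0,"grip":0.3},{"tx":0.2,"ty":-0.4,"tz":0,"wx":0,"wy":0,"wz":0,"grip":0.3},{"tx":0.3,"ty":-0.6,"tz":0,"wx":0,"wy":0,"wz":0,"grip":0.3},{"tx":0.386,"ty":-0.729,"tz":-0.1,"wx":0,"wy":0,"wz":0,"grip":0.3},{"tx":0.386,"ty":-0.729,"tz":-0.3,"wx":0,"wy":0,"wz":0,"grip":0.3},{"tx":0.386,"ty":-0.729,"tz":-0.5,"wx":0,"wy":0,"wz":0,"grip":0.3},{"tx":0.386,"ty":-0.729,"tz":-0.5,"wx":0,"wy":0,"wz":0,"grip":0.3},{"tx":0.386,"ty":-0.729,"tz":-0.5,"wx":0,"wy":0,"wz":0,"grip":0.3}]'
python3 - <<'E'
from h import *
rows([.6018,-.0827,.1475])
E
```

```text
t: 36.5
tcp_pos: [0.6006, -0.0807, 0.2034]
eef_rot: [-179.7, -0.3, -169.7]
force: [0.5, -0.4, 1.6]
grip_width: 0.0556
grasp_force: 0.0
d share [ 0.006 -0.01  -0.279] d mm [  1.2  -2.  -55.9] rpy [-179.7   -0.3 -169.7]
```

```bash
python3 -m creep '[{"tx":0.006,"ty":-0.01,"tz":-0.15,"wx":0,"wy":0,"wz":0,"grip":0.3},{"tx":0.006,"ty":-0.01,"tz":-0.25,"wx":0,"wy":0,"wz":0,"grip":0.3},{"tx":0.006,"ty":-0.01,"tz":-0.279,"wx":0,"wy":0,"wz":0,"grip":0.3},{"tx":0.006,"ty":-0.01,"tz":-0.279,"wx":0,"wy":0,"wz":0,"grip":-1},{"tx":0.006,"ty":-0.01,"tz":-0.279,"wx":0,"wy":0,"wz":0,"grip":-1},{"tx":0.006,"ty":-0.01,"tz":-0.279,"wx":0,"wy":0,"wz":0,"grip":-1},{"tx":0.006,"ty":-0.01,"tz":-0.279,"wx":0,"wy":0,"wz":0,"grip":-1},{"tx":0.006,"ty":-0.01,"tz":-0.279,"wx":0,"wy":0,"wz":0,"grip":-1}]' 40
python3 -m creep '[{"tx":0,"ty":0,"tz":0,"wx":0,"wy":0,"wz":-0.25,"grip":-1},{"tx":0,"ty":0,"tz":0,"wx":0,"wy":0,"wz":-0.5,"grip":-1},{"tx":0,"ty":0,"tz":0,"wx":0,"wy":0,"wz":-0.75,"grip":-1},{"tx":0,"ty":0,"tz":0,"wx":0,"wy":0,"wz":-1,"grip":-1},{"tx":0,"ty":0,"tz":0,"wx":0,"wy":0,"wz":-1,"grip":-1}]'
python3 -m creep '[{"tx":0,"ty":0,"tz":0,"wx":0,"wy":0,"wz":-0.25,"grip":-1},{"tx":0,"ty":0,"tz":0,"wx":0,"wy":0,"wz":-0.5,"grip":-1},{"tx":0,"ty":0,"tz":0,"wx":0,"wy":0,"wz":-0.75,"grip":-1},{"tx":0,"ty":0,"tz":0,"wx":0,"wy":0,"wz":-1,"grip":-1},{"tx":0,"ty":0,"tz":0,"wx":0,"wy":0,"wz":-1,"grip":-1}]'
python3 -m creep '[{"tx":0,"ty":0,"tz":0,"wx":0,"wy":0,"wz":-0.25,"grip":-1},{"tx":0,"ty":0,"tz":0,"wx":0,"wy":0,"wz":-0.5,"grip":-1},{"tx":0,"ty":0,"tz":0,"wx":0,"wy":0,"wz":-0.75,"grip":-1},{"tx":0,"ty":0,"tz":0,"wx":0,"wy":0,"wz":-1,"grip":-1},{"tx":0,"ty":0,"tz":0,"wx":0,"wy":0,"wz":-1,"grip":-1},{"tx":0,"ty":0,"tz":0,"wx":0,"wy":0,"wz":-1,"grip":-1}]'
```

```text
t: 37.3
tcp_pos: [0.6031, -0.0824, 0.151]
eef_rot: [-179.7, 0.1, -169.8]
force: [-1.9, 3.1, 6.0]
grip_width: 0.013
grasp_force: 42.6
t: 37.8
tcp_pos: [0.6032, -0.0833, 0.1511]
eef_rot: [-179.7, 0.1, 160.1]
force: [-2.4, 1.7, 5.4]
grip_width: 0.0133
grasp_force: 42.5
t: 38.3
tcp_pos: [0.6029, -0.0841, 0.151]
eef_rot: [-179.7, 0.0, 130.1]
force: [-2.9, -0.1, 6.4]
grip_width: 0.0131
grasp_force: 42.6
t: 38.9
tcp_pos: [0.6023, -0.0847, 0.151]
eef_rot: [-179.6, -0.0, 100.2]
force: [-3.4, -0.1, 8.9]
grip_width: 0.0132
grasp_force: 42.8
```

```bash
python3 -m creep '[{"tx":0,"ty":0,"tz":0,"wx":0,"wy":0,"wz":0,"grip":0.5},{"tx":0,"ty":0,"tz":0,"wx":0,"wy":0,"wz":0,"grip":0.5},{"tx":0,"ty":0,"tz":0,"wx":0,"wy":0,"wz":0,"grip":0.5},{"tx":0,"ty":0,"tz":0.2,"wx":0,"wy":0,"wz":0,"grip":0.5},{"tx":0.05,"ty":0,"tz":0.45,"wx":0,"wy":0,"wz":0,"grip":0.5},{"tx":0.05,"ty":0,"tz":0.7,"wx":0,"wy":0,"wz":0,"grip":0.5},{"tx":0.05,"ty":0,"tz":0.78,"wx":0,"wy":0,"wz":0,"grip":0.5},{"tx":0.05,"ty":0,"tz":0.78,"wx":0,"wy":0,"wz":0,"grip":0.5}]'
python3 - <<'E'
from h import *
s,st=save("wrist","w12.png"); B=cam(s,st); a=np.radians(10.07);print(st["tcp_pos"])
g=cv2.cvtColor(s["pixels"],cv2.COLOR_RGB2GRAY)
for d in (0,45,90,135,180,270):   # brightness along the bar top, pointer end, per knob angle
    t=np.radians(d);out=[]
    for rr in (10,15,20):
        x=-10-rr*np.cos(t);y=-109+rr*np.sin(t)
        u,v=w2px(*B,[.594+(x*np.cos(a)-y*np.sin(a))/1e3,.0276+(x*np.sin(a)+y*np.cos(a))/1e3,.098]).round().astype(int);out.append(int(g[v-1:v+2,u-1:u+2].max()))
    print(d,out)
E
```

```text
t: 39.7
tcp_pos: [0.6138, -0.0843, 0.3087]
eef_rot: [180.0, 0.0, 100.2]
force: [0.6, 0.3, -1.1]
grip_width: 0.064
grasp_force: 0.0
scale 1.4285714285714286
[ 0.61381161 -0.08428601  0.30869277]
0 [82, 83, 84]
45 [79, 81, 81]
90 [215, 215, 215]
135 [79, 81, 81]
180 [83, 82, 83]
270 [82, 82, 81]
```

The pointer reads at 90° (green) and the arm is clear of everything, so I hand it in.

```bash
python3 -c "
from plant import r
print(r.finish_job())"
```

```text
the job is handed in; nothing more can be done
None
```

The batteries are changed and the job is handed in, though no verdict came back: both charged packs are in their own bays, the one spent pack is in the crate, the cover looks shut and latched in the last camera view, and the selector is on green.

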